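Centre-mark both ends of a steel strap at the lever press

TASK

Centre-mark both ends of the loose steel strap at the green lever press: lay it flat on the press bed with its painted end hard up against the end stop and its long edge against the back fence, bring the punch fully down on it, and let it up again; then turn the strap end for end and mark the plain end the same way. When both ends are marked, lay the strap flat in the tray beside the finished one (set it down, do not drop it), with the press lever back up, and leave the other things on the bench where they are.

Things in the scene. Friction and masses are not known exactly. Their poses are not given: they have to be found in the camera images.
- strap: the loose flat steel bar to be marked, 180 long x 30 wide x 12 thick mm, about 0.5 kg, lying flat on the bench; the last 31 mm of one end is painted yellow. Origin at the centre of its underside, x along its length towards the painted end, y across its width, z up
- painted_end (a point): where the mark belongs at the painted (yellow) end: on the strap's centreline, 15 mm from its end, at half thickness (strap frame x = +75 mm)
- plain_end (a point): the same at the plain end (strap frame x = -75 mm)
- press: the green lever press, fixed to the bench, about 270 mm tall, its open front facing roughly the robot. Origin on the bench right below the punch; x from its front towards its column, y to the left as seen by the robot, z up. The strap lies along y and goes in and out freely from the front (-x). Head: x -34 to 127, y -24 to 24, z 125 to 210 mm; column behind x = 75 mm
- strap_home (a point): where the middle of the strap's underside lies when one end is home against stop and fence: press x = 0, y = 75, z = 50 mm. The bed's top (x -30 to 36, y -45 to 45 mm) and an outboard support block (x -22 to 28, y 115 to 145 mm) are at that height; between them fingers have 20 mm of free depth below the strap
- stop_face (a point): foot of the end stop's face, at bed height: a steel block 32 mm wide and 14 mm high above the bed, its face at press y = -15 mm looking to +y. A strap's end against it has its mark point right below the punch
- fence_face (a point): foot of the back fence's face, at bed height: steel strips 12 mm high above the bed, their faces in one line at press x = 15 mm looking to -x, one on the bed from y = -45 to 35 mm, one on the outboard support from y = 115 to 145 mm. A strap's long edge against both puts it square and its centreline below the punch
- press_ram: the vertical steel ram with the punch at its lower end; origin at the punch tip (8 mm across), at 78 mm above the bench when up, 16 mm above a strap lying on the bed; its top sticks out above the head to 268 mm. It moves straight down as the lever is pushed down, 22 mm per radian
- press_lever (a joint): angle of the press lever in rad: 0 at rest (up), 0.8 at its lower stop; with a strap on the bed the punch meets it at about 0.73, fully down is 0.75 to 0.8. A spring brings lever and punch up again when let go. Pushing the knob down takes about 3 to 8 N, and 10 to 25 N at the end
- lever_knob (a point): centre of the red ball (34 mm across) at the end of the lever, a 14 mm bar at the press's right (press y = -70 mm). It swings in the press's x-z plane about an axis at press x = 18, z = 180 mm, radius 190 mm, at rest 25 degrees above level (x = -154, z = 260), at the lower stop 21 degrees below level (x = -160, z = 112). It can be pushed down from above with closed fingers
- tray: grey open tray fixed to the bench, 230 x 146 x 25 mm outside, walls and floor 4 mm. Origin at the centre of its underside, x along its length. The finished strap lies along it near its -y side (about y = -45 mm); the rest is free
- finished: the finished strap, the same as the other with a dark dot at each end, lying flat in the tray; leave it there. Frame as for the strap
- hammer: hammer with a wooden handle, 270 mm long, lying on the bench right of the press; bystander. Origin under its middle
- screwdriver: screwdriver with a red handle, 190 mm long, lying between robot and press; bystander
- wire_brush: hand brush, 200 mm long, lying right of the press; bystander
- jar: jar with a brass lid, 64 mm across and 85 mm high, standing left of the press's back; bystander. Origin under its middle
- file: flat file with a wooden handle, about 280 mm long, lying near the robot's base; bystander
- goggles: green two-eyed safety goggles, 156 x 48 x 68 mm, at the back of the bench; bystander
Mind the look-alikes: they are no part of the job. Leave any purple look-alike of the strap alone.

How it is judged (in metres and radians):
On the way, in this order (a step that is already met when the one before it is completed fails the run):
1. painted end against the end stop, edge against the back fence (mark point within 4 mm of the punch axis, strap square within 0.05 rad), and the punch fully down on it (x of painted_end in the frame of press between -0.004 and 0.004 m and y of painted_end in the frame of press between -0.004 and 0.004 m and angle between the x axis of strap and the y axis of press, either way round below 0.05 rad and z of painted_end in the frame of press below 0.06 m and value of joint press_lever above 0.68 rad and contact force between press_ram and strap above 8 N), for 0.15 s.
2. strap turned end for end, plain end against the stop and edge against the fence just as well, with the lever back up (x of plain_end in the frame of press between -0.004 and 0.004 m and y of plain_end in the frame of press between -0.004 and 0.004 m and angle between the x axis of strap and the y axis of press, either way round below 0.05 rad and z of plain_end in the frame of press below 0.06 m and value of joint press_lever below 0.15 rad), for 0.1 s.
3. the punch fully down on the plain end (x of plain_end in the frame of press between -0.004 and 0.004 m and y of plain_end in the frame of press between -0.004 and 0.004 m and angle between the x axis of strap and the y axis of press, either way round below 0.05 rad and z of plain_end in the frame of press below 0.06 m and value of joint press_lever above 0.68 rad and contact force between press_ram and strap above 8 N), for 0.15 s.
4. strap lowered into the tray while still held (x of strap in the frame of tray between -0.03 and 0.03 m and y of strap in the frame of tray between -0.06 and 0.06 m and z of strap in the frame of tray below 0.015 m and contact force between the fingers and strap above 1 N), for 0.05 s.
At the end, for the whole second after the job is handed in: the strap lies at rest flat on the tray's floor (underside within 6 mm of the floor, within 0.06 rad of level), not on top of the finished strap, which is still flat in the tray; strap released; lever up (below 0.1 rad) (x of strap in the frame of tray between -0.03 and 0.03 m and y of strap in the frame of tray between -0.06 and 0.06 m and z of each of strap, finished in the frame of tray below 0.01 m and angle between the z axis of strap and the z axis of tray, either way round below 0.06 rad and linear speed of strap below 0.02 m/s and value of joint press_lever below 0.1 rad and contact force between the fingers and strap below 0.1 N and x of finished in the frame of tray between -0.04 and 0.04 m); the robot touches nothing.
It fails at once if any other thing on the bench (hammer, screwdriver, wire brush, jar, file, goggles) or the finished strap is shifted by more than 20 mm (distance of any of finished, hammer, screwdriver, wire_brush, jar, file, goggles from where it was at the start of the episode above 0.02 m).
It also fails if it takes over 72 s, if anything falls off the work surface, if the arm or the gripper's body presses on something with over 40 N, if the wrist force passes 120 N, or if a joint passes its speed limit or range.

ROBOT

A 7-joint arm with a two-finger parallel gripper is mounted at the origin on the work surface. World frame = base frame: x ahead of the robot, y to its left, z up, the work surface at z = 0. Lengths are in m, angles in degrees, forces in N, time in s.
With the tool pointing down it reaches from about 0.425 to 0.875 m from the base axis. Payload 4.7 kg.
Tool frame: the origin (TCP) lies on the centre line of the jaws, within the pads' length; the fingertips stand ahead of it and the grasp point (between the pads) lies 2 mm behind it (env.tip_reach is the x of the fingertips in the tool frame, in m); x points along the fingers, z is the direction in which the jaws open and shut, and the axes are right-handed (so a half turn about x gives the same grasp; the last joint's range is limited). The gripper opens to 87 mm and grips with 3 to 60 N. Pads are 19 mm wide; open, the fingers measure 117 mm over their backs; the gripper's body (75 mm by 190 mm) begins 51 mm behind the grasp point.
Start: joints at [-68.978, 18.392, -4.016, 83.108, 1.295, 78.541, -3.26], TCP at [0.225, 0.61, 0.21] pointing down, gripper open.
Joint ranges: [-163.93, 163.93], [-17.29, 119.83], [-79.2, 71.16], [3.27, 140.29], [-89.18, 269.18], [5.43, 117.66], [-154.24, 154.24]. Speed limits (degrees/s): [147.25, 147.25, 180, 180, 180, 180, 180].

INTERFACE

Orientations are given as [roll, pitch, yaw] about the fixed x, y, z axes, in that order (R = Rz(yaw) Ry(pitch) Rx(roll)).
In Python, from cell import telemetry, optics, env, models gives the robot as it stands.
- The arm moves only by the shell command python3 -m pendant 'ROWS' [FORCE]. ROWS is JSON, a list of rows, each a list of 3 entries, a list of its own where there are three numbers: the finger opening in mm, from 0 to 87, then the shift along the tool's x, y, z in mm, then the turn, a rotation vector about the tool's x, y, z in rad. A call has 1 to 10 rows; each row is the pose to reach, as a shift and turn from the pose commanded when the call began, along the tool's axes at that moment; what a row does not reach only later rows make up. A row lasts 1/12 s, in which the tool goes at most 41.7 mm and 7.16 degrees, less where a joint would pass 70% of its speed; a pose out of reach is approached as far as the arm can. A call with a gripper value outside its range is refused whole. The fingers move at their own pace and stop on an object; FORCE is the grip in N (left out, the last holds). Time passes only in rows, so rows that repeat a pose let the fingers close. It gives the time, the measured TCP pose, the force and the opening at its end, in the units of the state.
- telemetry.get_obs(): the state, without advancing time (a new reading comes with each control period).
- optics.read_camera(name): name is "scene" or "top" or "wrist"; returns a dict with "image" (400x640x3 uint8, blue, green, red), "range_z" (400x640 float32, m along the optical axis (not along the pixel's ray), 0 where there is no reading), "fx", "fy", "cx", "cy" (pixels), "cam_to_world" (4x4, takes a point from camera to world coordinates). Camera axes: x right, y up, looking along -z (the intrinsics and any distortion apply to the point x, -y, -z); pixel columns grow to the right and rows downward; lengths in m; the calibration is good to about 2 mm. A picture is of the moment at which its call begins.
- env.sign_off(): hands the job in, once; it reports no verdict.
Trained networks look in the newest picture that a camera, given by its name, has taken for a name from the list of things; names that differ only in an ending like _2 or _b are one class to them, and where a whole thing is asked for, a point or a joint stands for the part that bears it (a point fixed in the world has none). Each returns a list of dicts, best first, with "confidence" (0 to 1); they miss things now and then, are a little off and sometimes report something else, mostly with a low value. They report only what shows in the picture. A call takes as long as a camera call. They do not tell look-alikes from the thing itself.
- models.masks_of(camera, label): "pixels" (400x640 bool, what is visible of it) and "extent" ([left, top, right, bottom] as shares, 0 to 1, of the picture: columns of its width, rows of its height, round what is visible of it).
- models.landmark_of(camera, label): "centre" ([row, column] as shares, 0 to 1, of the picture: columns of its width, rows of its height: a listed point, or the origin of a listed thing).
The state is a dict: "time_s": time; "qpos": joint angles; "joint_velocities": joint speeds; "effort": joint torques, N m; "tool_pos": TCP position; "tool_rot": TCP orientation; "force": force on the tool from outside, world axes, zero at the start; "wrist_torque": the same for the moment, N m; "grip_width": finger opening in m.
Only numpy, scipy, OpenCV 4.12 (cv2) and the standard library are available. Lean on these libraries where they do the work, as an engineer would, in place of code of your own. Each camera call takes 0.05 s, during which the arm holds its last target.

## Working session

There is one attempt and no reset: what is moved stays moved. The work goes in short steps, Python scripts to look and compute and a shell command to move; the robot and the scene stay as the last step left them, time stands still between calls to the robot, and variables do not carry over. Pictures are saved under pics/ and viewed, and the job is handed in when it is done.

```bash
ls; mkdir -p pics; python3 - <<'E'
from cell import telemetry, optics, env, models
import cv2
o=telemetry.get_obs()
print(o, env.tip_reach)
for n in ["scene","top","wrist"]:
    c=optics.read_camera(n); cv2.imwrite(f"pics/{n}0.png",c["image"])
    print(n,c["fx"],c["fy"],c["cx"],c["cy"],c["cam_to_world"].round(4).tolist(),[k for k in c])
E
```

```text
pics
{'time_s': 0.0, 'qpos': array([-68.97710906,  18.43834191,  -4.0176318 ,  83.17349329,
         1.2960497 ,  78.54232523,  -3.26131424]), 'joint_velocities': array([-0.03661011,  0.01554766,  0.06859515,  0.05188938,  0.14095742,
        0.07697846, -0.07659054]), 'effort': array([ 1.47764426e-04, -4.91292965e+01, -4.03563436e-01, -3.12526166e+01,
       -6.38159411e-02,  4.35472280e-02,  1.62308652e-04]), 'tool_pos': array([0.22443874, 0.60940808, 0.20898232]), 'tool_rot': array([-176.76506272,   89.89097758, -106.97734688]), 'force': array([0.58982498, 0.8010038 , 0.15569336]), 'wrist_torque': array([ 0.00905833, -0.00857156, -0.04390962]), 'grip_width': 0.08669639795639104} 0.017
scene 457.6500508462635 457.6500508462635 317.8548034899777 194.34525569606086 [[-0.6792, -0.5563, 0.4788, 1.1143], [0.7338, -0.5254, 0.4306, 0.5035], [0.0121, 0.6438, 0.7651, 1.1245], [0.0, 0.0, 0.0, 1.0]] ['image', 'range_z', 'fx', 'fy', 'cx', 'cy', 'cam_to_world']
top 400.8581808482732 400.8581808482732 331.179730151229 197.29136703784204 [[-0.0015, 0.9964, -0.0843, 0.3961], [-0.9999, -0.0006, 0.0109, -0.0262], [0.0108, 0.0843, 0.9964, 1.2981], [0.0, 0.0, 0.0, 1.0]] ['image', 'range_z', 'fx', 'fy', 'cx', 'cy', 'cam_to_world']
wrist 296.29039621050697 296.29039621050697 320.7571134169832 197.2188584304596 [[0.3452, -0.9045, -0.2505, 0.1562], [0.9385, 0.3325, 0.0928, 0.6349], [-0.0007, -0.2672, 0.9636, 0.383], [0.0, 0.0, 0.0, 1.0]] ['image', 'range_z', 'fx', 'fy', 'cx', 'cy', 'cam_to_world']
```

View pics/scene0.png

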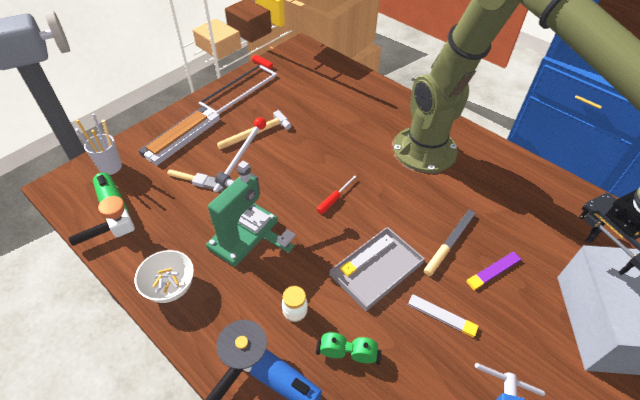

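View pics/top0.png

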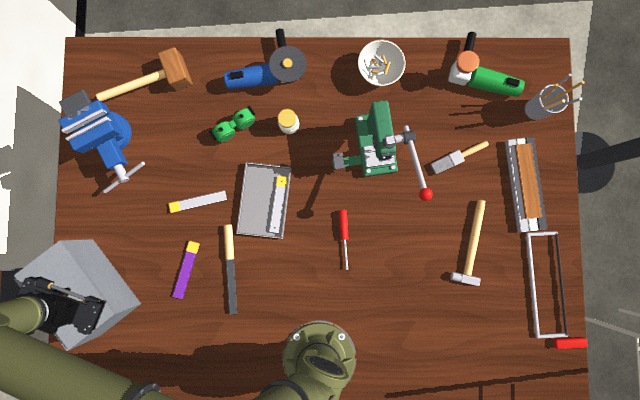

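View pics/wrist0.png

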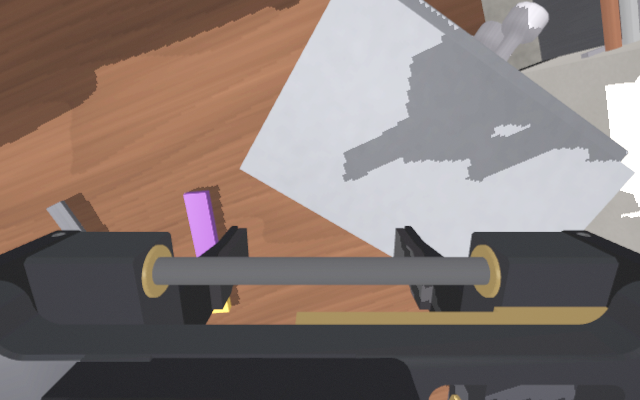

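The scene and top views show three bar-shaped candidates. The silver strap with one yellow end lies free on the bench (top 197,202; scene 443,315). The purple look-alike is at top (186,269), and the finished strap is in the tray at top (280,205). The loose silver one fits the description. Next I measure everything.

```bash
cat > h.py <<'E'
from cell import telemetry, optics, env, models
import cv2, numpy as np
from scipy.spatial.transform import Rotation as Ro
def deproj(c,mask=None):
    z=c["range_z"]; ok=z>0
    if mask is not None: ok&=mask
    r,k=np.nonzero(ok); d=z[r,k]
    P=np.stack([(k-c["cx"])/c["fx"]*d,-(r-c["cy"])/c["fy"]*d,-d],1)
    T=c["cam_to_world"]
    return P@T[:3,:3].T+T[:3,3], np.stack([r,k],1)
def proj(c,p):
    T=c["cam_to_world"]; q=(np.atleast_2d(p)-T[:3,3])@T[:3,:3]
    return np.stack([c["cx"]+c["fx"]*q[:,0]/-q[:,2], c["cy"]-c["fy"]*q[:,1]/-q[:,2]],1)
def ray_z(c,u,v,z):
    T=c["cam_to_world"]; d=T[:3,:3]@np.array([(u-c["cx"])/c["fx"],-(v-c["cy"])/c["fy"],-1])
    return T[:3,3]+d*(z-T[2,3])/d[2]
def rect(P):
    (cx,cy),(w,h),a=cv2.minAreaRect(P[:,:2].astype(np.float32)*1000)
    if w<h: w,h,a=h,w,a+90
    return np.array([cx,cy]),w,h,a
E
python3 - <<'E'
from h import *
for n in ["top","scene"]:
    c=optics.read_camera(n); np.savez(f"{n}0.npz",**c)
    for l in ["strap","finished","tray","press","lever_knob","press_ram","jar","screwdriver"]:
        for m in models.masks_of(n,l)[:4]:
            P,rk=deproj(c,m["pixels"])
            if len(P)<5: print(n,l,m["confidence"],"few"); continue
            zt=np.percentile(P[:,2],90); q=P[abs(P[:,2]-zt)<.006]
            print(n,l,round(m["confidence"],2),"px",(np.array(m["extent"])*[640,400,640,400]).astype(int).tolist(),len(P),"ztop",zt.round(4),"rect",[np.round(x,1).tolist() for x in rect(q)] )
    for l in ["strap_home","stop_face","fence_face","lever_knob","painted_end","plain_end","press","tray","strap"]:
        print(n,l,[(round(m["confidence"],2),(np.array(m["centre"])*[400,640]).round(1).tolist()) for m in models.landmark_of(n,l)[:3]])
c=np.load("top0.npz"); im=c["image"]
cv2.imwrite("pics/strapcrop.png",cv2.resize(im[150:310,150:310],None,fx=3.6,fy=3.6,interpolation=2))
cv2.imwrite("pics/presscrop.png",cv2.resize(im[90:220,310:450],None,fx=4.5,fy=4.5,interpolation=2))
E
```

```text
top strap 0.92 px [167, 188, 227, 211] 597 ztop 0.0152 rect [[491.8, 388.2], 180.8, 30.8, 103.1]
top strap 0.88 px [174, 241, 199, 297] 539 ztop 0.0153 rect [[277.2, 419.9], 178.3, 31.3, 164.4]
top finished 0.7 px [268, 176, 292, 235] 554 ztop 0.0195 rect [[482.9, 129.3], 179.0, 30.7, 172.0]
top finished 0.42 px [224, 225, 238, 315] 735 ztop 0.0253 rect [[279.5, 277.3], 274.5, 24.0, 4.9]
top tray 0.62 px [238, 162, 291, 238] 2751 ztop 0.0192 rect [[496.1, 174.5], 230.7, 146.1, 173.4]
top press 0.69 px [332, 103, 431, 202] 3311 ztop 0.2415 rect [[584.9, -234.6], 142.7, 29.4, 43.1]
top lever_knob 0.9 px [403, 127, 433, 200] 607 ztop 0.2727 rect [[491.8, -283.0], 29.9, 28.2, 24.3]
top press_ram 0.71 px [382, 133, 398, 150] 150 ztop 0.2692 rect [[634.5, -192.0], 21.2, 19.4, 8.6]
top jar 0.83 px [277, 107, 300, 135] 406 ztop 0.0872 rect [[744.4, 96.2], 53.8, 51.5, 138.6]
top jar 0.18 px [331, 102, 436, 202] 3469 ztop 0.242 rect [[583.8, -235.1], 144.6, 30.5, 42.3]
top screwdriver 0.62 px [336, 205, 346, 240] 235 ztop 0.0272 rect [[417.8, -80.2], 93.6, 23.3, 7.0]
top screwdriver 0.52 px [1
[... 1744 characters left out ...]
0264 rect [[422.0, -74.9], 97.4, 22.3, 5.3]
scene jar 0.16 px [208, 119, 292, 264] 5223 ztop 0.2136 rect [[656.0, -198.2], 222.9, 86.3, 28.6]
scene screwdriver 0.74 px [317, 183, 347, 214] 256 ztop 0.0263 rect [[422.0, -74.9], 97.4, 22.3, 5.3]
scene strap_home [(0.65, [227.6, 269.4])]
scene stop_face [(0.56, [215.3, 248.8])]
scene fence_face [(0.85, [217.9, 252.5]), (0.63, [226.5, 253.7])]
scene lever_knob [(0.94, [121.2, 261.2])]
scene painted_end [(0.83, [331.5, 469.4]), (0.67, [281.6, 471.1])]
scene plain_end [(0.92, [303.6, 415.3]), (0.76, [257.3, 517.9])]
scene press [(0.65, [225.4, 255.0])]
scene tray [(0.74, [267.0, 375.0])]
scene strap [(0.74, [315.7, 444.4]), (0.71, [267.9, 492.7])]
```

View pics/strapcrop.png

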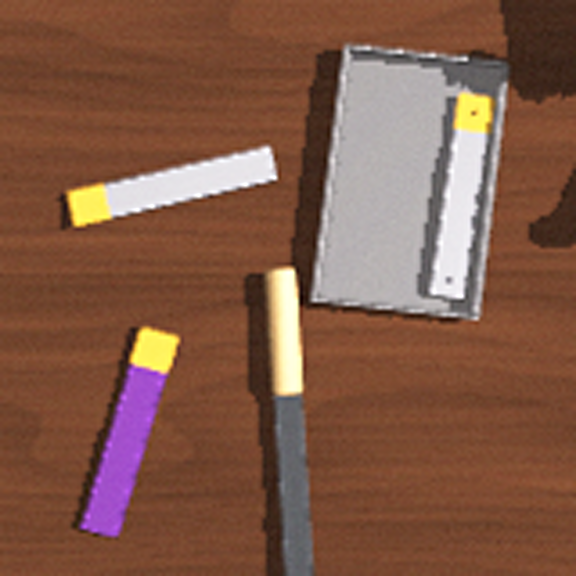

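View pics/presscrop.png

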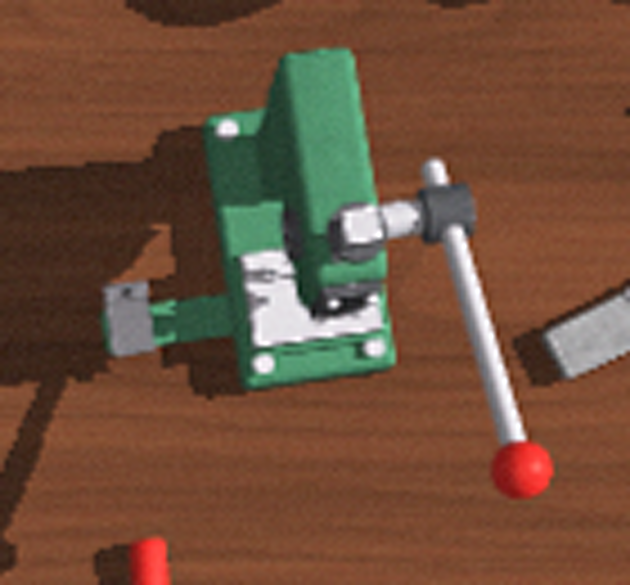

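```bash
python3 - <<'E'
from h import *
for n in ["top","scene"]:
    c=dict(np.load(f"{n}0.npz")); P,rk=deproj(c); im=c["image"][rk[:,0],rk[:,1]].astype(int)
    near=np.hypot(P[:,0]-.66,P[:,1]+.18)<.22
    g=(im[:,1]>im[:,2]*1.3)
    s=near&g&(abs(P[:,2]-.2125)<.006)&(P[:,1]>-.25); print(n,"head",s.sum(),np.median(P[s,2]),rect(P[s]))
    s=near&(abs(P[:,2]-.052)<.006)&(P[:,1]>-.13)&(P[:,1]<-.03)&(P[:,0]<.7); print(n,"support",s.sum(),np.median(P[s,2]),rect(P[s]) if s.sum()>4 else 0)
    s=near&(P[:,2]<.07)&(abs(P[:,2]-.052)<.006)&(P[:,1]<-.13)&~g; print(n,"bed",s.sum(),rect(P[s]))
    red=near=(im[:,2]>150)&(im[:,1]<60)&(im[:,0]<60)&(P[:,2]>.2)&(np.hypot(P[:,0]-.5,P[:,1]+.28)<.06)
    Q=P[red]; A=np.c_[2*Q,np.ones(len(Q))]; x=np.linalg.lstsq(A,(Q**2).sum(1),rcond=None)[0]; print("knob",len(Q),x[:3],np.sqrt(x[3]+x[:3]@x[:3]))
    # rms free fit with fixed radius
    from scipy.optimize import least_squares
    f=least_squares(lambda p:np.linalg.norm(Q-p,axis=1)-.017,Q.mean(0)-[0,0,.01]); print("knobR",f.x,f.cost)
    # ram top
    s=(abs(P[:,2]-.268)<.006)&(np.hypot(P[:,0]-.636,P[:,1]+.19)<.03); print("ram",s.sum(),rect(P[s]))
E
```

```text
top head 646 0.21003820225023273 (array([ 685.06335449, -184.0486145 ]), 146.5616912841797, 45.196067810058594, 7.901795864105225)
top support 121 0.050286269730207556 (array([617.94042969, -63.03792572]), 50.385414123535156, 29.553485870361328, 8.411685943603516)
top bed 277 (array([ 736.81378174, -188.4604187 ]), 272.2375793457031, 93.38304138183594, 1.3895162343978882)
knob 61 [ 0.49168757 -0.28456632  0.26506696] 0.0139756925552058
knobR [ 0.49188613 -0.2845707   0.26063164] 7.158982026334199e-05
ram 61 (array([ 634.51409912, -192.00202942]), 21.178653717041016, 19.418004989624023, 8.5936918258667)
scene head 601 0.20966238747516786 (array([ 689.68048096, -180.81216431]), 146.9815216064453, 46.344200134277344, 8.292494773864746)
scene support 133 0.04986877044828142 (array([621.81054688, -60.50881195]), 50.889190673828125, 32.27174758911133, 6.120156764984131)
scene bed 402 (array([ 739.77648926, -184.14938354]), 275.12628173828125, 79.18499755859375, 176.2871856689453)
knob 71 [ 0.49551828 -0.27756085  0.26400039] 0.012973706635764583
knobR [ 0.49404646 -0.28191554  0.26016207] 0.00015495324614630916
ram 61 (array([ 636.59033203, -189.25892639]), 22.909244537353516, 21.317058563232422, 91.9111784696579)
```

```bash
cat >> h.py <<'E'
YAW=np.deg2rad(8.2); ORG=np.array([.6355,-.1908,0])
RP=Ro.from_euler('z',YAW).as_matrix()
def pw(p): return RP@np.asarray(p)+ORG
def wp(p): return (np.asarray(p)-ORG)@RP
def tool():
    o=telemetry.get_obs(); return o, Ro.from_euler('xyz',o["tool_rot"],degrees=True).as_matrix(), o["tool_pos"]
def state():
    o,R,p=tool()
    print("t",round(o["time_s"],2),"p",p.round(4),"zdir",round(np.degrees(np.arctan2(R[1,2],R[0,2])),2),"x",R[:,0].round(3),"F",o["force"].round(1),"g",round(o["grip_width"]*1000,1),"q",o["qpos"].round(1),"press",(wp(p)*1000).round(1))
def goto(p,zang):
    """shift(mm, tool axes) and turn for TCP at p, pointing down, tool z at zang deg"""
    o,R,q=tool(); s=R.T@(np.asarray(p)-q)*1000
    z=np.array([np.cos(np.radians(zang)),np.sin(np.radians(zang)),0]); x=np.array([0,0,-1.]); y=np.cross(z,x)
    T=np.stack([x,y,z],1); print("shift",s.round(1),"turn",Ro.from_matrix(R.T@T).as_rotvec().round(4))
E
python3 - <<'E'
from h import *
state(); o,R,p=tool(); print(R.round(3))
c=dict(np.load("top0.npz"))
w=optics.read_camera("wrist"); print("cam in tool",R.T@(w["cam_to_world"][:3,3]-p))
print(R.T@w["cam_to_world"][:3,:3])
goto([.4942,.3896,.12],13.1); goto([.4942,.3896,.12],193.1)
print(pw([0,.075,.05]),pw([-.154,-.07,.26]))
E
```

```text
t 1.95 p [0.2246 0.61   0.2101] zdir 69.79 x [ 0.  0. -1.] F [ 0.  -1.2 -0.4] g 86.8 q [-69.   18.4  -4.   83.1   1.3  78.5  -3.3] press [-292.5  851.2  210.1]
[[ 0.    -0.938  0.346]
 [ 0.     0.346  0.938]
 [-1.    -0.     0.   ]]
cam in tool [-1.73988248e-01  7.27967418e-02 -1.31556438e-05]
[[-1.07346227e-03  2.67053165e-01 -9.63681200e-01]
 [ 3.38609694e-04  9.63681797e-01  2.67052953e-01]
 [ 9.99999367e-01 -3.96405257e-05 -1.12490284e-03]]
shift [  90.1 -329.1 -113.7] turn [9.894e-01 1.000e-04 0.000e+00]
shift [  90.1 -329.1 -113.7] turn [-2.1522e+00 -0.0000e+00  1.0000e-04]
[ 0.62480283 -0.11656678  0.05      ] [ 0.49305849 -0.28204919  0.26      ]
```

```bash
python3 -m pendant '[[60,[0,-40,-14],[0.12,0,0]],[60,[0,-80,-28],[0.24,0,0]],[60,[0,-120,-42],[0.36,0,0]],[60,[0,-160,-56],[0.48,0,0]],[60,[0,-200,-70],[0.6,0,0]],[60,[0,-240,-83],[0.72,0,0]],[60,[0,-280,-97],[0.84,0,0]],[60,[0,-329,-113.7],[0.96,0,0]],[60,[0,-329,-113.7],[0.9894,0,0]],[60,[0,-329,-113.7],[0.9894,0,0]]]' 20; python3 - <<'E'
from h import *
state(); goto([.4942,.3896,.12],13.1)
c=optics.read_camera("wrist"); cv2.imwrite("pics/w1.png",c["image"])
c2=optics.read_camera("top")
for n,c in (("top",c2),):
    im=c["image"].astype(int)
    P,rk=deproj(c); s=(abs(P[:,2]-.0145)<.005)&(np.hypot(P[:,0]-.4942,P[:,1]-.3896)<.1); print(rect(P[s]),s.sum())
E
```

```text
time_s: 2.83
tool_pos: [0.4991, 0.384, 0.2102]
tool_rot: [-53.9, 89.8, -41.4]
force: [0.1, -0.9, -0.4]
grip_width: 0.0598
t 2.83 p [0.4991 0.384  0.2102] zdir 12.5 x [ 0.003 -0.002 -1.   ] F [ 0.1 -0.9 -0.4] g 59.8 q [-51.1  15.9  13.5  86.8  -3.5  77.7 -24.8] press [-53.  588.3 210.2]
shift [90.2  6.8 -3.8] turn [-0.0105  0.0021  0.003 ]
(array([495.97631836, 373.08364868]), 136.4783172607422, 104.63701629638672, 138.0391387939453) 369
```

View pics/w1.png

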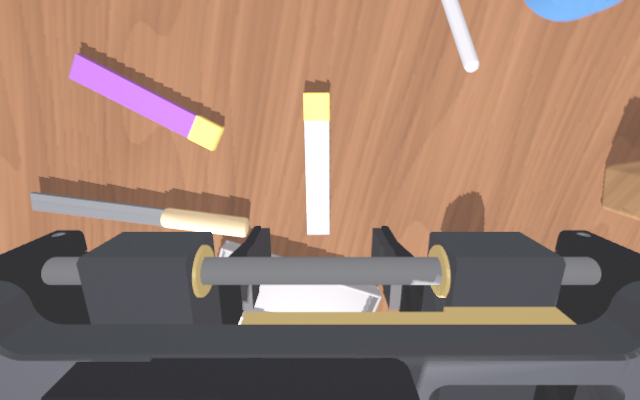

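```bash
cat >> h.py <<'E'
def strap_wrist(z0=.012,tol=.006,near=None,rad=.12,cam="wrist"):
    c=optics.read_camera(cam); P,rk=deproj(c); im=c["image"][rk[:,0],rk[:,1]].astype(int)
    s=abs(P[:,2]-z0)<tol
    if near is not None: s&=np.hypot(P[:,0]-near[0],P[:,1]-near[1])<rad
    b,g,r=im.T
    yel=(r>180)&(g>130)&(b<110); wh=(im.min(1)>120)&(im.max(1)-im.min(1)<50)
    s2=s&(yel|wh); m=np.zeros(c["range_z"].shape,np.uint8); m[rk[s2,0],rk[s2,1]]=1
    n,lab,st,_=cv2.connectedComponentsWithStats(m); k=1+st[1:,4].argmax(); s3=s2&(lab[rk[:,0],rk[:,1]]==k)
    ctr,w,h,a=rect(P[s3]); y=P[s3&yel]; 
    if len(y):
        d=y[:,:2].mean(0)*1000-ctr; 
        if d@[np.cos(np.radians(a)),np.sin(np.radians(a))]<0: a+=180
    print(cam,"strap ctr",ctr.round(1),"w,h",round(w,1),round(h,1),"painted dir",round(a%360,2),"z",P[s3,2].mean().round(4),"n",s3.sum(),len(y))
    return c,ctr,a
E
python3 - <<'E'
from h import *
strap_wrist(near=(.494,.39))
E
```

```text
wrist strap ctr [497.3 374.9] w,h 148.9 29.8 painted dir 102.7 z 0.0113 n 2616 0
```

```bash
python3 - <<'E'
import re
s=open('h.py').read(); s=s.replace("m[rk[s2,0],rk[s2,1]]=1","m[rk[s2,0],rk[s2,1]]=1; m=cv2.morphologyEx(m,cv2.MORPH_CLOSE,np.ones((5,5),np.uint8))"); open('h.py','w').write(s)
from h import *
goto([.494,.390,.02],12.9)
E
```

```text
shift [190.   -1.4   1. ] turn [ 0.0058 -0.0008 -0.0012]
```

```bash
python3 -m pendant '[[60,[40,0,0.5],[0,0,0]],[60,[80,0,0.5],[0,0,0]],[60,[120,0,0.5],[0,0,0]],[60,[155,0,0.5],[0,0,0]],[60,[178,0,0.5],[0,0,0]],[60,[190,0,0.5],[0,0,0]],[60,[190,0,0.5],[0,0,0]],[25,[190,0,0.5],[0,0,0]],[25,[190,0,0.5],[0,0,0]],[25,[190,0,0.5],[0,0,0]]]' 25; python3 -m pendant '[[25,[0,0,0],[0,0,0]],[25,[0,0,0],[0,0,0]]]'; python3 -c "
from h import *
state()"
```

```text
time_s: 3.82
tool_pos: [0.4958, 0.3913, 0.0226]
tool_rot: [31.9, 89.8, 45.0]
force: [0.3, 0.3, 0.0]
grip_width: 0.0471
time_s: 3.98
tool_pos: [0.4953, 0.3903, 0.0215]
tool_rot: [31.6, 89.9, 44.7]
force: [0.8, -0.1, -0.9]
grip_width: 0.0344
t 3.98 p [0.4953 0.3903 0.0215] zdir 13.09 x [ 0.002  0.002 -1.   ] F [ 0.8 -0.1 -0.9] g 34.4 q [-50.4  24.8  12.   97.9  -5.9  57.8 -23.1] press [-55.9 595.2  21.5]
```

```bash
python3 -m pendant '[[25,[0,0,0],[0,0,0]],[25,[0,0,0],[0,0,0]],[20,[0,0,0],[0,0,0]],[20,[-30,0,0],[0,0,0]],[20,[-70,0,0],[0,0,0]],[20,[-100,0,0],[0,0,0]],[20,[-100,0,0],[0,0,0]]]'; python3 - <<'E'
from h import *
state(); goto([.5,.02,.12],100)
c=optics.read_camera("wrist"); cv2.imwrite("pics/w2.png",c["image"])
E
```

```text
time_s: 4.57
tool_pos: [0.4983, 0.3926, 0.1278]
tool_rot: [29.5, 89.3, 42.6]
force: [1.5, 0.0, 1.0]
grip_width: 0.0201
t 4.57 p [0.4983 0.3926 0.1278] zdir 13.08 x [ 0.009  0.008 -1.   ] F [1.5 0.  1. ] g 20.1 q [-51.1  18.8  12.9  92.7  -4.5  68.3 -24.2] press [-52.6 597.  127.8]
shift [   4.7 -363.3  -82.8] turn [-1.517   0.0134  0.0033]
```

View pics/w2.png

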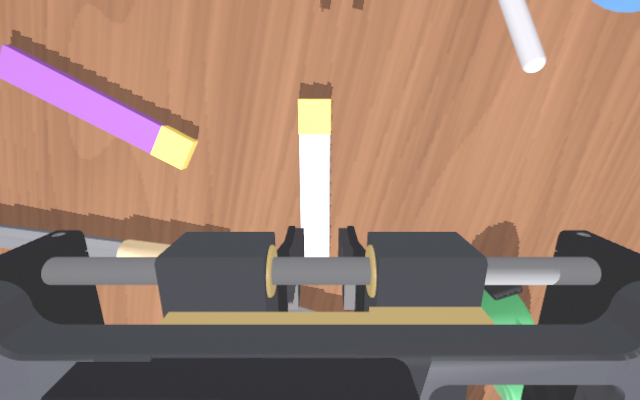

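```bash
python3 - <<'E'
from h import *
state()
strap_wrist(near=(.494,.39))
strap_wrist(z0=.125,tol=.02,near=(.494,.39))
c=optics.read_camera("scene"); cv2.imwrite("pics/s2.png",cv2.resize(c["image"][200:400,340:640],None,fx=2.6,fy=2.6))
E
```

```text
t 4.62 p [0.497  0.3916 0.1246] zdir 13.09 x [ 0.006  0.006 -1.   ] F [-0.2  0.5 -0.7] g 20.3 q [-51.1  19.   12.8  92.9  -4.5  68.2 -24.2] press [-54.  596.2 124.6]
wrist strap ctr [495.3 383.8] w,h 129.0 29.9 painted dir 103.44 z 0.0113 n 3640 0Traceback (most recent call last):
  File "<stdin>", line 4, in <module>
  File "h.py", line 42, in strap_wrist
    n,lab,st,_=cv2.connectedComponentsWithStats(m); k=1+st[1:,4].argmax(); s3=s2&(lab[rk[:,0],rk[:,1]]==k)
                                                        ~~~~~~~~~~~~~~~^^
ValueError: attempt to get argmax of an empty sequence
```

```bash
sed -i 's/yel=.*; wh/yel=(r>140)\&(g>100)\&(b<0.6*g); wh/' h.py; python3 -m pendant '[[60,[0,0,0],[0,0,0]],[60,[0,0,0],[0,0,0]],[60,[0,0,0],[0,0,0]],[60,[0,0,0],[0,0,0]],[60,[0,0,0],[0,0,0]],[60,[40,0,0],[0,0,0]],[60,[70,0,0],[0,0,0]],[60,[90,0,0],[0,0,0]],[60,[101.5,0,0],[0,0,0]],[60,[101.5,0,0],[0,0,0]]]'; python3 -m pendant '[[20,[0,0,0],[0,0,0]],[20,[0,0,0],[0,0,0]],[20,[0,0,0],[0,0,0]],[20,[0,0,0],[0,0,0]],[20,[0,0,0],[0,0,0]],[20,[0,0,0],[0,0,0]],[20,[0,0,0],[0,0,0]],[20,[0,0,0],[0,0,0]]]' 30;  python3 -c "
from h import *
state()"
```

```text
time_s: 5.55
tool_pos: [0.4928, 0.3882, 0.0154]
tool_rot: [-149.7, 89.7, -136.6]
force: [-0.1, 0.1, 0.1]
grip_width: 0.0598
time_s: 6.22
tool_pos: [0.4946, 0.3898, 0.0188]
tool_rot: [31.9, 90.0, 45.0]
force: [-0.5, -0.4, -0.4]
grip_width: 0.0213
t 6.22 p [0.4946 0.3898 0.0188] zdir 13.1 x [ 0.  0. -1.] F [-0.5 -0.4 -0.4] g 21.3 q [-50.4  25.   12.1  98.   -6.   57.6 -23.1] press [-56.6 594.7  18.8]
```

```bash
python3 - <<'E'
from h import *
c=optics.read_camera("wrist"); cv2.imwrite("pics/w3.png",c["image"])
c=optics.read_camera("scene"); cv2.imwrite("pics/s3.png",cv2.resize(c["image"][220:400,360:640],None,fx=2.8,fy=2.8))
E
```

```text
(no output)
```

View pics/w3.png

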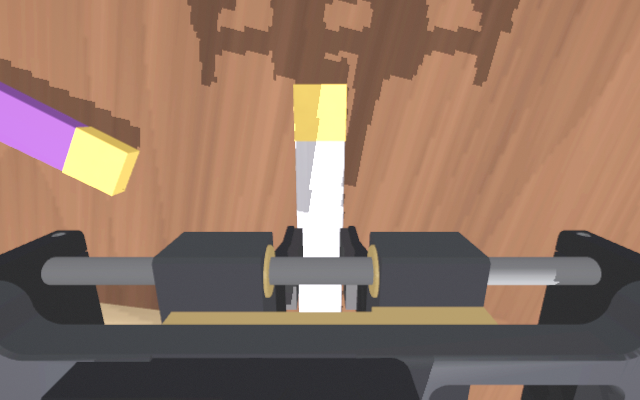

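View pics/s3.png

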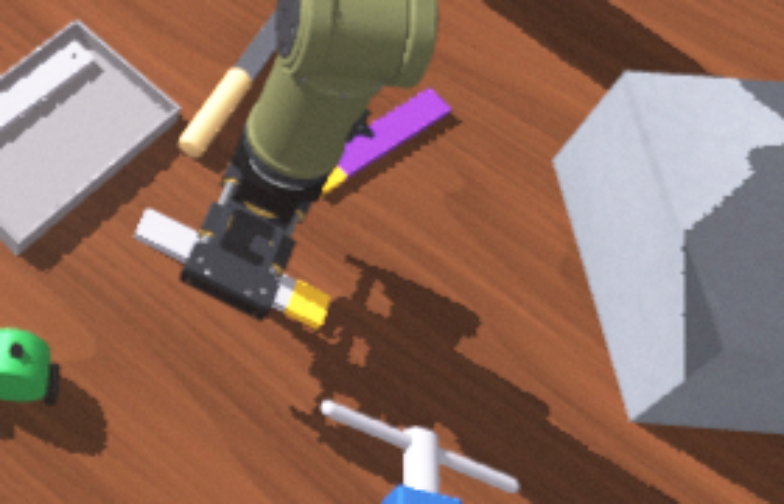

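```bash
python3 -m pendant '[[0,[0,0,0],[0,0,0]],[0,[0,0,0],[0,0,0]],[0,[0,0,0],[0,0,0]],[0,[0,0,0],[0,0,0]]]' 30;  python3 - <<'E'
from h import *
state()
c=optics.read_camera("wrist"); o,R,p=tool()
for a in ([0,0,0],[.017,0,0],[.017,-.0095,0.01],[.017,.0095,-.01],[.017,.0095,.015],[.017,.0095,-.015],[-.002,.0095,.015]): print(a,proj(c,p+R@np.array(a)).round(0))
E
```

```text
time_s: 6.65
tool_pos: [0.4946, 0.3897, 0.0185]
tool_rot: [7.9, 90.0, 21.0]
force: [-0.6, 0.0, -0.0]
grip_width: 0.0031
t 6.65 p [0.4946 0.3897 0.0185] zdir 13.1 x [ 0.  0. -1.] F [-0.6  0.  -0. ] g 3.1 q [-50.4  25.   12.1  98.   -6.   57.6 -23.1] press [-56.7 594.7  18.5]
[0, 0, 0] [[320. 235.]]
[0.017, 0, 0] [[320. 225.]]
[0.017, -0.0095, 0.01] [[335. 238.]]
[0.017, 0.0095, -0.01] [[305. 212.]]
[0.017, 0.0095, 0.015] [[342. 212.]]
[0.017, 0.0095, -0.015] [[298. 212.]]
[-0.002, 0.0095, 0.015] [[345. 222.]]
```

```bash
python3 - <<'E'
from h import *
c=optics.read_camera("wrist"); a=cv2.resize(c["image"][190:330,240:400],None,fx=4.5,fy=4.5)
cv2.imwrite("pics/w4.png",a)
P,rk=deproj(c); o,R,p=tool()
q=(P-p)@R
s=(abs(q[:,2])<.06)&(abs(q[:,1])<.03)&(q[:,0]>-.06)
for col in (296,310,320,330,350):
    print(col,[(int(r),*(1000*v).round(0).astype(int).tolist()) for (r,k),v in zip(rk,q) if k==col and 195<r<320][::8])
E
```

```text
296 [(196, 7, 24, -15), (204, 9, 18, -16), (212, 18, 9, -17), (220, 20, 3, -17), (228, 19, -3, -17), (236, -90, 37, -7), (244, -95, 37, -7), (252, -102, 38, -6), (260, -105, 37, -6), (268, -105, 35, -6), (276, -106, 33, -6), (284, -105, 30, -6), (292, -106, 29, -6), (300, -106, 26, -6), (308, -105, 23, -6), (316, -109, 24, -6)]
310 [(196, 7, 24, -6), (204, 7, 18, -6), (212, 7, 13, -7), (220, 6, 8, -7), (228, -16, 11, -6), (237, -25, 9, -5), (245, -36, 10, -5), (253, -45, 10, -5), (261, -96, 32, -3), (269, -98, 31, -3), (278, -101, 29, -3), (286, -61, 2, -4), (294, -60, -2, -4), (302, -61, -6, -4), (310, 7, -60, -7), (318, -111, 24, -2)]
320 [(196, 6, 24, 0), (204, 7, 19, 0), (212, 8, 13, 0), (220, 7, 8, 0), (228, 8, 2, 0), (236, 7, -3, 0), (244, 8, -10, 0), (252, 7, -15, 0), (260, -96, 32, 0), (268, -98, 31, 0), (276, -98, 29, 0), (284, -98, 26, 0), (292, 7, -45, 0), (300, 8, -52, 0), (308, 8, -59, 0), (316, -109, 23, 0)]
330 [(196, 6, 24, 6), (204, 7, 18, 6), (212, 8, 13, 6), (220, 7, 8, 6), (228, -12, 10, 6), (236, -23, 9, 5), (244, -35, 10, 5), (252, -42, 9, 5), (260, -96, 32, 3), (268, -97, 30, 3), (276, -99, 29, 3), (284, -99, 27, 3), (292, -60, -1, 4), (300, -60, -5, 4), (309, -60, -10, 4), (317, -110, 24, 3)]
350 [(196, 18, 21, 20), (204, 19, 15, 20), (212, 19, 9, 20), (220, 21, 3, 21), (228, 20, -3, 21), (236, -90, 38, 9), (244, -96, 38, 9), (252, -102, 38, 8), (260, -105, 37, 8), (268, -105, 35, 8), (277, -106, 33, 8), (285, -105, 30, 8), (293, -106, 28, 8), (301, -105, 25, 8), (309, -106, 23, 8), (317, -110, 24, 8)]
```

View pics/w4.png

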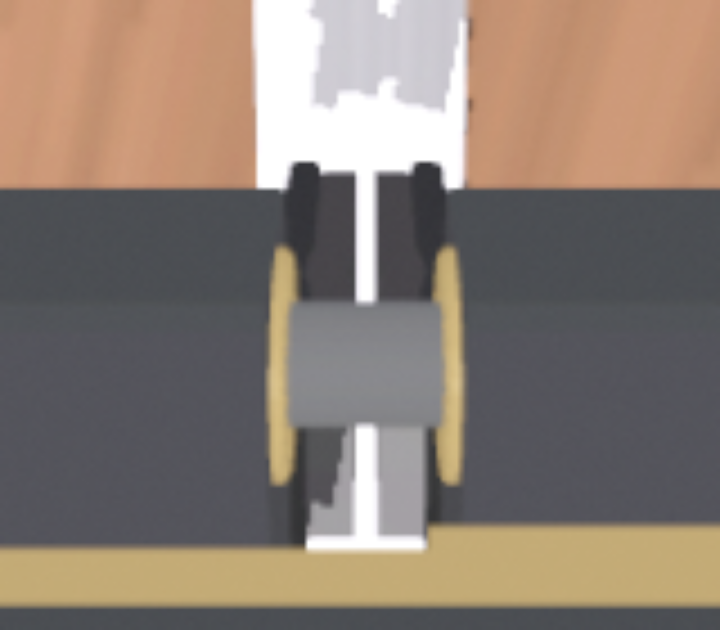

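```bash
python3 - <<'E'
from h import *
c=optics.read_camera("wrist"); P,rk=deproj(c); o,R,p=tool(); q=(P-p)@R*1000
for col in (306,308,312,327,330,333):
    print(col,[(int(r),*v.round(0).astype(int).tolist()) for (r,k),v in zip(rk,q) if k==col and 222<r<236])
s=optics.read_camera("scene"); cv2.imwrite("pics/s4.png",cv2.resize(s["image"][270:350,400:500],None,fx=7,fy=7,interpolation=2))
print(proj(s,p),proj(s,p+R@[.017,0,0]),proj(s,p+R@[-.051,0,0]))
E
python3 -c "
from cell import env
print([a for a in dir(env) if a[0]!='_'])"
```

```text
306 [(223, 6, 6, -9), (224, 6, 5, -9), (225, 8, 4, -9), (226, -13, 11, -8), (227, -13, 11, -8), (228, -16, 11, -8), (229, -17, 11, -8), (230, -18, 11, -8), (231, -20, 11, -8), (232, -21, 11, -8), (233, -23, 11, -8), (234, -24, 11, -8), (235, -25, 10, -8)]
308 [(223, 7, 6, -8), (224, 8, 4, -8), (225, 7, 4, -8), (226, -12, 11, -7), (227, -14, 11, -7), (228, -16, 11, -7), (229, -18, 11, -7), (230, -19, 11, -7), (231, -20, 11, -7), (232, -22, 11, -7), (233, -24, 11, -7), (234, -23, 10, -7), (235, -26, 11, -6)]
312 [(223, 8, 5, -5), (224, 7, 5, -5), (225, 8, 4, -5), (226, 7, 3, -5), (227, 7, 3, -5), (228, -12, 9, -5), (229, -13, 9, -5), (230, -14, 9, -5), (231, -16, 9, -5), (232, -19, 10, -5), (233, -20, 9, -5), (234, -21, 9, -4), (235, -23, 10, -4)]
327 [(223, 7, 5, 4), (224, 5, 5, 4), (225, 8, 4, 4), (226, 7, 3, 4), (227, 8, 2, 4), (228, -12, 9, 4), (229, -14, 9, 4), (230, -15, 9, 4), (231, -18, 10, 4), (232, -17, 9, 4), (233, -20, 10, 4), (234, -21, 9, 4), (235, -21, 9, 4)]
330 [(223, 6, 6, 6), (224, 8, 5, 6), (225, 7, 4, 6), (226, 9, 3, 6), (227, -14, 11, 6), (228, -15, 11, 6), (229, -18, 11, 6), (230, -17, 10, 6), (231, -17, 10, 6), (232, -18, 10, 6), (233, -20, 10, 6), (234, -20, 9, 6), (235, -22, 9, 5)]
333 [(223, 7, 6, 8), (224, 7, 5, 8), (225, 6, 4, 8), (226, -12, 11, 8), (227, -13, 11, 7), (228, -16, 11, 7), (229, -17, 11, 7), (230, -20, 11, 7), (231, -20, 11, 7), (232, -21, 11, 7), (233, -22, 11, 7), (234, -24, 11, 7), (235, -27, 11, 7)]
[[442.33922091 312.42047442]] [[440.91769033 315.30323238]] [[446.79627394 303.38190341]]
['PlanningError', 'sign_off', 'tip_reach']
```

View pics/s4.png

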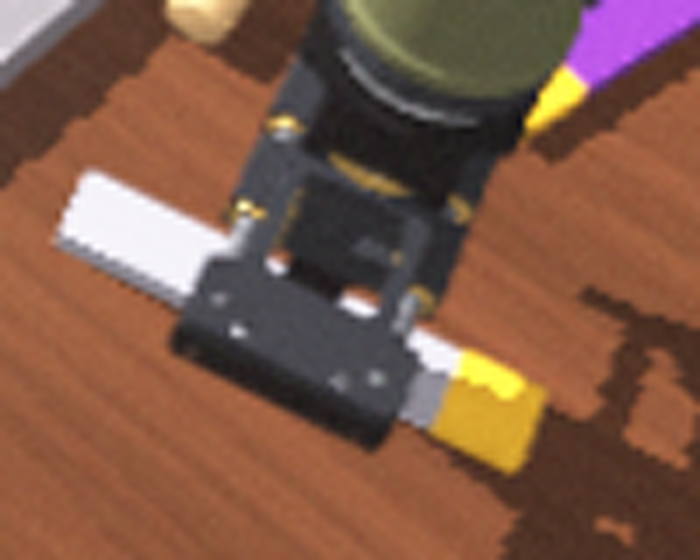

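```bash
python3 -m pendant '[[50,[0,0,0],[0,0,0]],[50,[0,0,0],[0,0,0]],[50,[0,0,0],[0,0,0]],[50,[0,0,0],[0,0,0]],[50,[0,0,0],[0,0,0]],[50,[0,0,0],[0,0,0]],[50,[0,0,0],[0,0,0]],[50,[0,0,0],[0,0,0]]]' 30;  python3 - <<'E'
from h import *
state()
c=optics.read_camera("wrist"); P,rk=deproj(c); o,R,p=tool(); q=(P-p)@R*1000
cv2.imwrite("pics/w5.png",cv2.resize(c["image"][190:330,220:420],None,fx=4,fy=4))
s=(q[:,0]>-40)&(q[:,0]<10)&(abs(q[:,2])>22)&(abs(q[:,2])<50)&(abs(q[:,1])<14)&(rk[:,0]<300)
i=np.argsort(-q[s,0])[:12]; print(np.c_[rk[s][i],q[s][i].round(0)])
E
```

```text
time_s: 7.52
tool_pos: [0.4946, 0.3897, 0.0186]
tool_rot: [28.7, 90.0, 41.8]
force: [-0.2, -0.1, 0.3]
grip_width: 0.045
t 7.52 p [0.4946 0.3897 0.0186] zdir 13.1 x [ 0.  0. -1.] F [-0.2 -0.1  0.3] g 45.0 q [-50.4  25.   12.1  98.   -6.   57.6 -23.1] press [-56.7 594.7  18.6]
[[228. 280. -11.   9. -24.]
 [230. 359. -11.   8.  23.]
 [228. 278. -11.   9. -25.]
 [228. 364. -11.   9.  26.]
 [228. 282. -11.   9. -22.]
 [228. 359. -11.   9.  23.]
 [229. 359. -11.   9.  23.]
 [228. 275. -11.   9. -27.]
 [226. 368. -11.  11.  28.]
 [226. 373. -11.  11.  31.]
 [254. 283. -12.  -7. -22.]
 [228. 274. -12.   9. -27.]]
```

View pics/w5.png

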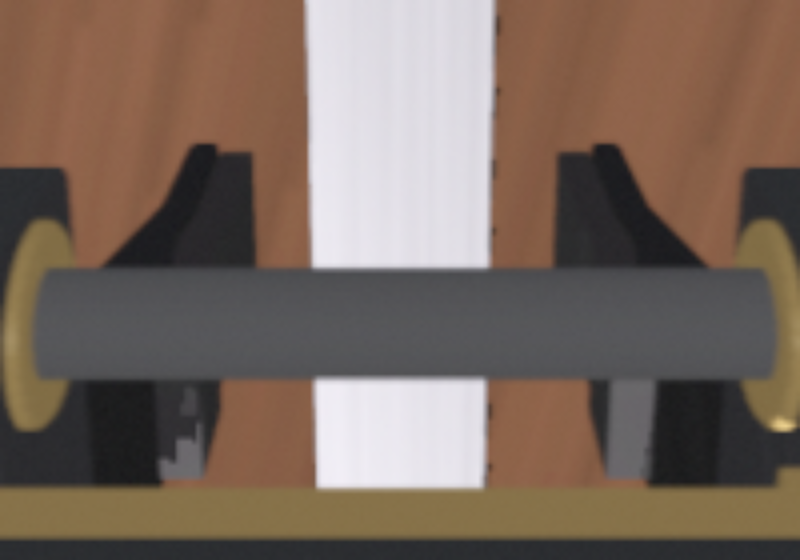

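```bash
sed -i 's/^def deproj/TIP=-.011  # measured fingertip x in tool frame\ndef deproj/' h.py; python3 -m pendant '[[50,[10,0,0],[0,0,0]],[50,[18,0,0],[0,0,0]],[50,[24,0,0],[0,0,0]],[50,[26.5,0,0],[0,0,0]],[50,[26.5,0,0],[0,0,0]]]'; python3 -m pendant '[[15,[0,0,0],[0,0,0]],[15,[0,0,0],[0,0,0]],[15,[0,0,0],[0,0,0]],[15,[0,0,0],[0,0,0]],[15,[0,0,0],[0,0,0]]]' 30'';  python3 -c "
from h import *
state()"
```

```text
time_s: 7.98
tool_pos: [0.4938, 0.389, -0.0094]
tool_rot: [-149.4, 89.9, -136.3]
force: [-0.4, -0.1, -0.7]
grip_width: 0.0497
time_s: 8.4
tool_pos: [0.4944, 0.3898, -0.0075]
tool_rot: [129.6, 90.0, 142.7]
force: [-1.4, -0.2, 1.0]
grip_width: 0.0294
t 8.4 p [ 0.4944  0.3898 -0.0075] zdir 13.1 x [-0.  0. -1.] F [-1.4 -0.2  1. ] g 29.4 q [-50.1  26.8  11.8  98.9  -6.5  55.  -22.8] press [-56.9 594.8  -7.5]
```

```bash
python3 -m pendant '[[15,[0,0,0],[0,0,0]],[15,[0,0,0],[0,0,0]],[15,[-15,0,0],[0,0,0]],[15,[-45,0,0],[0,0,0]],[15,[-85,0,0],[0,0,0]],[15,[-105,0,0],[0,0,0]],[15,[-105,0,0],[0,0,0]]]' 40;  python3 - <<'E'
from h import *
state(); goto([.5,.02,.097],100)
c=optics.read_camera("wrist"); cv2.imwrite("pics/w6.png",c["image"])
E
```

```text
time_s: 8.98
tool_pos: [0.4977, 0.3919, 0.1024]
tool_rot: [28.0, 89.4, 41.1]
force: [1.2, 1.0, -3.2]
grip_width: 0.0294
t 8.98 p [0.4977 0.3919 0.1024] zdir 13.08 x [ 0.007  0.006 -1.   ] F [ 1.2  1.  -3.2] g 29.4 q [-51.   20.1  12.8  94.2  -4.8  65.7 -24. ] press [-53.3 596.4 102.4]
shift [   3.  -362.8  -82. ] turn [-1.517   0.0105  0.0029]
```

View pics/w6.png

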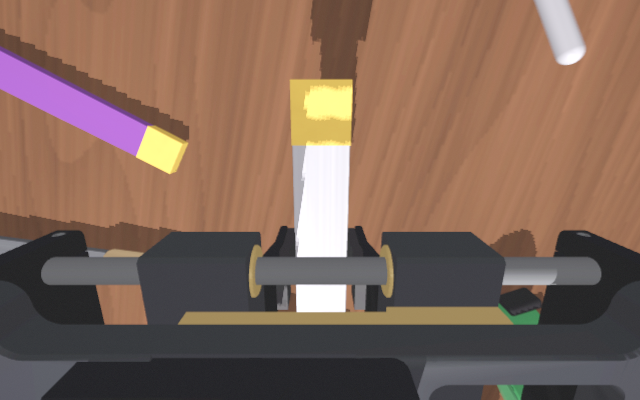

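```bash
python3 -m pendant '[[15,[0,-36,-8],[-0.1,0,0]],[15,[0,-76,-16],[-0.22,0,0]],[15,[0,-116,-25],[-0.34,0,0]],[15,[0,-156,-34],[-0.46,0,0]],[15,[0,-196,-43],[-0.58,0,0]],[15,[0,-236,-52],[-0.7,0,0]],[15,[0,-276,-60],[-0.82,0,0]],[15,[0,-314,-69],[-0.94,0,0]],[15,[0,-345,-75],[-1.06,0,0]],[15,[0,-362,-79],[-1.18,0,0]]]';python3 -m pendant '[[15,[15,0,0],[-0.11,0,0]],[15,[40,0,0],[-0.22,0,0]],[15,[65,0,0],[-0.33,0,0]],[15,[85,0,0],[-0.337,0,0]],[15,[97,0,0],[-0.337,0,0]],[15,[97,0,0],[-0.337,0,0]],[15,[97,0,0],[-0.337,0,0]]]'; python3 - <<'E'
from h import *
state(); goto([.5,.02,-.0075],100)
E
```

```text
time_s: 9.87
tool_pos: [0.4973, 0.0139, 0.0943]
tool_rot: [133.4, 89.7, -146.9]
force: [0.2, -0.3, -4.5]
grip_width: 0.0293
time_s: 10.45
tool_pos: [0.4972, 0.0188, -0.0022]
tool_rot: [95.2, 89.7, -165.9]
force: [0.6, -0.2, -3.5]
grip_width: 0.0289
t 10.45 p [ 0.4972  0.0188 -0.0022] zdir 98.92 x [-0.005 -0.001 -1.   ] F [ 0.6 -0.2 -3.5] g 28.9 q [-22.   13.   18.3 117.4  -5.1  50.7  98.1] press [-107.   227.1   -2.2]
shift [ 5.3 -2.9  0.8] turn [-0.0188 -0.0004 -0.0051]
```

```bash
python3 -m pendant '[[15,[4,0,0],[-0.01,0,0]],[15,[7.5,0,0],[-0.01,0,0]],[15,[7.5,0,0],[-0.01,0,0]],[45,[7.5,0,0],[-0.01,0,0]],[45,[7.5,0,0],[-0.01,0,0]],[45,[7.5,0,0],[-0.01,0,0]],[45,[-20,0,0],[-0.01,0,0]],[45,[-45,0,0],[-0.01,0,0]],[45,[-55,0,0],[0.1,0,0]],[45,[-55,0,0],[0.22,0,0]]]'; python3 -m pendant '[[50,[0,0,0],[0.12,0,0]],[50,[0,0,0],[0.24,0,0]],[50,[0,0,0],[0.36,0,0]],[50,[0,0,0],[0.48,0,0]],[50,[0,0,0],[0.60,0,0]],[50,[0,0,0],[0.72,0,0]],[50,[0,0,0],[0.84,0,0]],[50,[0,0,0],[0.96,0,0]],[50,[0,0,0],[1.08,0,0]],[50,[0,0,0],[1.2,0,0]]]';  python3 -m pendant '[[50,[0,0,0],[0.12,0,0]],[50,[0,0,0],[0.24,0,0]],[50,[0,0,0],[0.36,0,0]],[50,[0,0,0],[0.48,0,0]],[50,[0,0,0],[0.60,0,0]],[50,[0,0,0],[0.72,0,0]],[50,[0,0,0],[0.84,0,0]],[50,[0,0,0],[0.96,0,0]],[50,[0,0,0],[1.08,0,0]],[50,[0,0,0],[1.2,0,0]]]'; python3 - <<'E'
from h import *
state(); c,_,_=strap_wrist(near=(.5,.02)); strap_wrist(near=(.5,.02),cam="top",z0=.0145); strap_wrist(near=(.5,.02),cam="scene",z0=.0145)
cv2.imwrite("pics/w7.png",c["image"])
E
```

```text
time_s: 11.28
tool_pos: [0.5028, 0.0195, 0.0589]
tool_rot: [-72.6, 89.6, 13.4]
force: [0.3, -0.7, 0.1]
grip_width: 0.045
time_s: 12.12
tool_pos: [0.5002, 0.0194, 0.0558]
tool_rot: [2.2, 89.9, 19.4]
force: [-0.0, -0.1, -0.2]
grip_width: 0.05
time_s: 12.95
tool_pos: [0.5003, 0.0194, 0.0558]
tool_rot: [74.5, 89.9, 23.0]
force: [0.3, -0.3, -0.1]
grip_width: 0.0499
t 12.95 p [0.5003 0.0194 0.0558] zdir -51.52 x [ 0.002  0.001 -1.   ] F [ 0.3 -0.3 -0.1] g 49.9 q [-34.6   8.6  31.6 115.3  -5.4  57.4 -51.9] press [-103.9  227.3   55.8]
wrist strap ctr [520.7  22.9] w,h 138.7 30.4 painted dir 9.46 z 0.0113 n 6804 0
top strap ctr [504.1 127.1] w,h 125.1 25.7 painted dir 1.02 z 0.0157 n 153 23
scene strap ctr [508.8  21.9] w,h 169.5 31.5 painted dir 189.53 z 0.0123 n 422 27
```

View pics/w7.png

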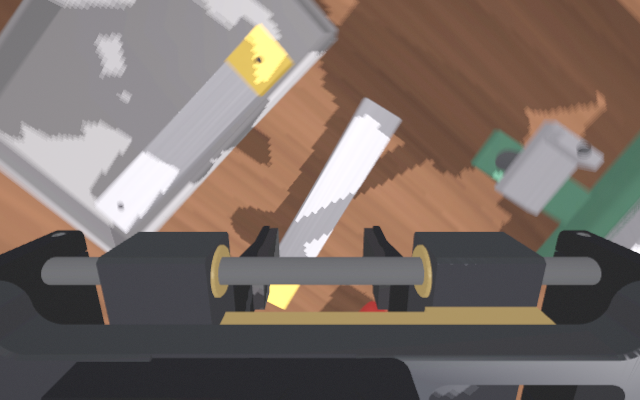

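```bash
python3 -m pendant '[[50,[0,0,0],[0.12,0,0]],[50,[0,0,0],[0.24,0,0]],[50,[5,0,0],[0.36,0,0]],[50,[15,0,0],[0.48,0,0]],[50,[35,0,0],[0.506,0,0]],[50,[55,0,0],[0.506,0,0]],[50,[63.5,0,0],[0.506,0,0]],[50,[63.5,0,0],[0.506,0,0]],[15,[63.5,0,0],[0.506,0,0]],[15,[63.5,0,0],[0.506,0,0]]]' 40; python3 -m pendant '[[15,[0,0,0],[0,0,0]],[15,[0,0,0],[0,0,0]],[15,[0,0,0],[0,0,0]],[15,[0,0,0],[0,0,0]],[15,[-15,0,0],[0,0,0]],[15,[-50,0,0],[0,0,0]],[15,[-90,0,0],[0,0,0]],[15,[-110,0,0],[0,0,0]],[15,[-110,0,0],[0,0,0]]]'; python3 - <<'E'
from h import *
state(); c,_,_=strap_wrist(near=(.5,.02),z0=.13,tol=.02); strap_wrist(near=(.5,.02),rad=.15,cam="top",z0=.13,tol=.02); strap_wrist(near=(.5,.02),rad=.15,cam="scene",z0=.13,tol=.02)
cv2.imwrite("pics/w8.png",c["image"])
E
```

```text
time_s: 13.93
tool_pos: [0.5006, 0.0193, -0.0074]
tool_rot: [94.1, 89.9, 13.9]
force: [0.7, 0.0, -0.2]
grip_width: 0.0431
time_s: 14.68
tool_pos: [0.5029, 0.0196, 0.1059]
tool_rot: [98.2, 89.5, 18.0]
force: [0.6, 0.8, -3.4]
grip_width: 0.0296
t 14.68 p [0.5029 0.0196 0.1059] zdir -80.17 x [ 0.008  0.003 -1.   ] F [ 0.6  0.8 -3.4] g 29.6 q [-38.5   4.8  35.1 112.6  -3.2  63.  -82.3] press [-101.3  227.1  105.9]
wrist strap ctr [544.4  26.4] w,h 95.3 30.7 painted dir 10.47 z 0.125 n 9789 0Traceback (most recent call last):
  File "<stdin>", line 2, in <module>
  File "h.py", line 43, in strap_wrist
    n,lab,st,_=cv2.connectedComponentsWithStats(m); k=1+st[1:,4].argmax(); s3=s2&(lab[rk[:,0],rk[:,1]]==k)
                                                        ~~~~~~~~~~~~~~~^^
ValueError: attempt to get argmax of an empty sequence
```

```bash
python3 -m pendant '[[15,[0,-1,15],[-0.12,0,0]],[15,[0,-2,30],[-0.24,0,0]],[15,[0,-4,47],[-0.36,0,0]],[15,[0,-5,63],[-0.48,0,0]],[15,[0,-6,80],[-0.6,0,0]],[15,[0,-7,97],[-0.72,0,0]],[15,[0,-8,114],[-0.84,0,0]],[15,[0,-9,130],[-0.96,0,0]],[15,[0,-10,142],[-1.08,0,0]],[15,[0,-10.5,147],[-1.2,0,0]]]'; python3 -m pendant '[[15,[0,0,0],[-0.12,0,0]],[15,[0,0,0],[-0.24,0,0]],[15,[0,0,0],[-0.343,0,0]],[15,[0,0,0],[-0.343,0,0]],[15,[0,0,0],[-0.343,0,0]]]'; python3 - <<'E'
from h import *
state(); goto(pw([-.07,.08,.057]),8.2)
c=optics.read_camera("wrist");cv2.imwrite("pics/w8.png",c["image"])
c=optics.read_camera("top");cv2.imwrite("pics/t8.png",cv2.resize(c["image"][80:260,280:460],None,fx=3.3,fy=3.3))
E
```

```text
time_s: 15.62
tool_pos: [0.5119, -0.1297, 0.0986]
tool_rot: [-154.2, 89.7, -165.4]
force: [1.0, -1.1, -3.0]
grip_width: 0.0293
time_s: 16.03
tool_pos: [0.5126, -0.1272, 0.0993]
tool_rot: [170.8, 89.8, 178.8]
force: [0.0, -0.8, -3.8]
grip_width: 0.0294
t 16.03 p [ 0.5126 -0.1272  0.0993] zdir 8.06 x [-0.004  0.    -1.   ] F [ 0.  -0.8 -3.8] g 29.4 q [-20.7   9.5  34.7 109.1  -6.   63.4  24.4] press [-112.5   80.5   99.3]
shift [42.1 -0.4 42.7] turn [-0.0025 -0.0041 -0.0007]
```

View pics/w8.png

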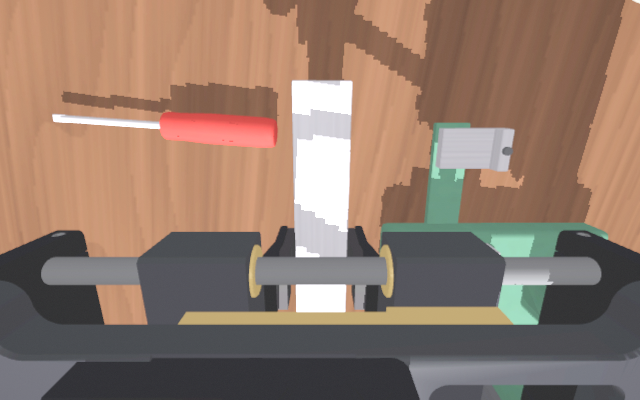

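View pics/t8.png

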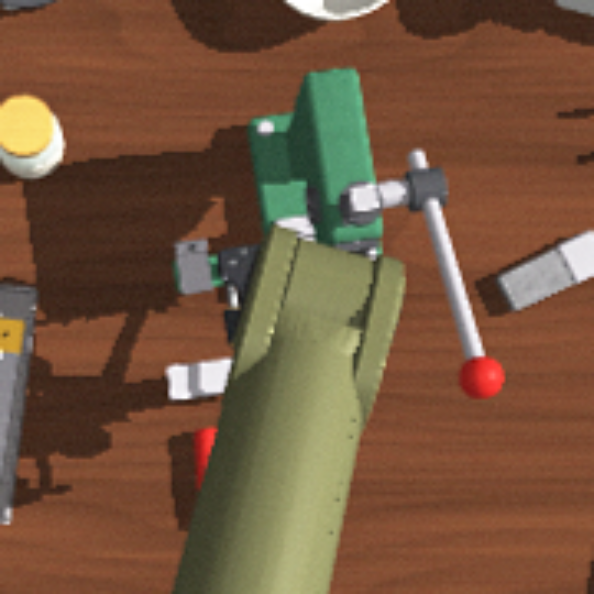

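```bash
python3 - <<'E'
from h import *
c=optics.read_camera("top"); P,rk=deproj(c); q=(P-ORG)@RP*1000
s=(q[:,0]>-260)&(q[:,0]<60)&(abs(q[:,1]-60)<200)&(q[:,2]>215)
im=c["image"][rk[:,0],rk[:,1]].astype(int); s&=~((im[:,2]>150)&(im[:,1]<80))
Q=q[s]
for a in range(-260,60,20):
    t=Q[(Q[:,0]>=a)&(Q[:,0]<a+20)]
    if len(t): print(a,"n",len(t),"y",t[:,1].min().round(),t[:,1].max().round(),"z",t[:,2].min().round(),t[:,2].max().round())
w=optics.read_camera("wrist"); P,rk=deproj(w); q=(P-ORG)@RP*1000
s=(q[:,2]>44)&(q[:,2]<70)&(q[:,1]>108)&(q[:,1]<155)&(q[:,0]>-40)&(q[:,0]<45)&(rk[:,1]>400)
Q=q[s]; top=Q[abs(Q[:,2]-50)<4]; hi=Q[Q[:,2]>57]
print("support", np.median(top[:,2]), np.percentile(top,[2,98],axis=0).round(1), "fence",len(hi),np.percentile(hi,[3,97],axis=0).round(1))
print(rect(top/1000),rect(hi/1000), rect(Q/1000))
s=(abs(q[:,0]+112)<25)&(q[:,1]>90)&(q[:,1]<190)&(q[:,2]>105)&(rk[:,0]<225); Q=q[s]; print("strap",rect(Q/1000),Q[:,2].mean(),Q[:,1].max())
state()
E
```

```text
-260 n 581 y 97.0 193.0 z 559.0 612.0
-240 n 549 y 89.0 184.0 z 550.0 601.0
-220 n 520 y 77.0 175.0 z 533.0 591.0
-200 n 501 y 66.0 165.0 z 525.0 579.0
-180 n 513 y -75.0 155.0 z 260.0 567.0
-160 n 529 y -79.0 148.0 z 256.0 558.0
-140 n 525 y -77.0 138.0 z 246.0 547.0
-120 n 535 y -77.0 134.0 z 238.0 541.0
-100 n 427 y -78.0 126.0 z 230.0 532.0
-80 n 166 y -77.0 118.0 z 218.0 522.0
-60 n 57 y -77.0 117.0 z 215.0 499.0
-40 n 77 y -70.0 117.0 z 215.0 231.0
-20 n 103 y -16.0 114.0 z 217.0 271.0
0 n 56 y -17.0 15.0 z 250.0 271.0
20 n 2 y -6.0 17.0 z 215.0 216.0
support 49.35946743686381 [[-22.1 115.   47.5]
 [ 15.3 144.   52.9]] fence 592 [[ 14.5 115.4  57.6]
 [ 22.2 143.2  64.6]]
(array([  1.86290741, 129.20606995]), 49.19710922241211, 29.98902130126953, 179.54541778564453) (array([ 18.50308037, 129.11552429]), 29.54690170288086, 9.082880020141602, 88.40602111816406) (array([  1.87916756, 129.16003418]), 49.237205505371094, 29.9649600982666, 179.68544006347656)
strap (array([-111.02964783,  132.01174927]), 75.22235107421875, 30.10357666015625, 89.69610595703125) 119.29311272759576 169.60961653820962
t 16.23 p [ 0.514  -0.1273  0.1009] zdir 8.15 x [-0.001 -0.    -1.   ] F [-0.7 -0.7 -3.9] g 29.5 q [-20.7   9.4  34.8 109.   -5.9  63.4  24.5] press [-111.2   80.2  100.9]
```

```bash
python3 -m pendant '[[15,[20,0,25],[0,0,0]],[15,[40,0,45],[0,0,0]],[15,[52,0,50],[0,0,0]],[15,[56.5,0,50],[0,0,0]],[15,[56.5,0,50],[0,0,0]],[15,[56.5,0,65],[0,0,0]],[15,[56.5,0,80],[0,0,0]],[15,[56.5,0,88],[0,0,0]],[15,[56.5,0,88],[0,0,0]],[15,[56.5,0,88],[0,0,0]]]'; python3 - <<'E'
from h import *
state()
w=optics.read_camera("wrist"); cv2.imwrite("pics/w9.png",w["image"]); np.savez("w9.npz",**w)
P,rk=deproj(w); q=(P-ORG)@RP*1000
s=(q[:,2]>55)&(q[:,2]<75)&(q[:,1]>90)&(q[:,1]<175)&(abs(q[:,0]+22)<17)&(rk[:,0]<225); Q=q[s]; print("strap",rect(Q/1000),Q[:,2].mean(),Q[:,1].max())
c=optics.read_camera("scene");cv2.imwrite("pics/s9.png",cv2.resize(c["image"][130:270,190:330],None,fx=4,fy=4))
E
```

```text
time_s: 17.07
tool_pos: [0.6011, -0.1151, 0.0456]
tool_rot: [-153.3, 90.0, -145.1]
force: [-0.2, -0.1, -4.8]
grip_width: 0.0295
t 17.07 p [ 0.6011 -0.1151  0.0456] zdir 8.22 x [-0. -0. -1.] F [-0.2 -0.1 -4.8] g 29.5 q [-17.9  23.5  32.3 100.2 -14.2  60.4  27.5] press [-23.3  79.9  45.6]
strap (array([-22.9023056, 131.58638  ]), 75.30777740478516, 30.192026138305664, 89.76759338378906) 64.18826950865578 169.24470129412757
```

View pics/w9.png

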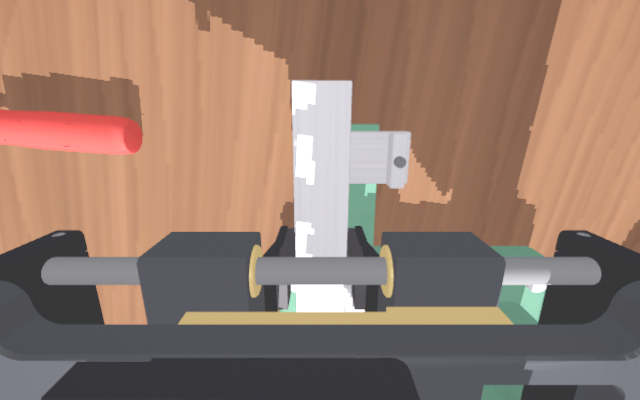

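View pics/s9.png

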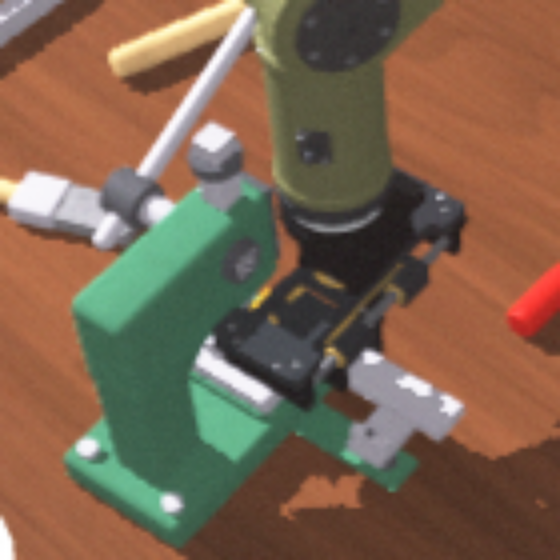

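```bash
python3 -m pendant '[[15,[0,0,8],[0,0,0]],[15,[0,0,16],[0,0,0]],[15,[0,0,20.5],[0,0,0]],[15,[0,-3,20.5],[0,0,0]],[15,[0,-4,20.5],[0,0,0]],[15,[1.7,-4,20.5],[0,0,0]],[15,[1.7,-4,20.5],[0,0,0]],[15,[1.7,-4,20.5],[0,0,0]]]'; python3 -c "
from h import *
state()"; python3 -m pendant '[[15,[0,0,1],[0,0,0]],[15,[0,0,2],[0,0,0]],[15,[0,0,2],[0,0,0]]]';python3 -c "
from h import *
state()"
```

```text
time_s: 17.83
tool_pos: [0.622, -0.1159, 0.0431]
tool_rot: [149.2, 90.0, 157.4]
force: [0.4, -0.5, -3.6]
grip_width: 0.0294
t 17.83 p [ 0.622  -0.1159  0.0431] zdir 8.21 x [-0.001  0.    -1.   ] F [ 0.4 -0.5 -3.6] g 29.4 q [-17.   26.1  31.8  97.2 -15.4  61.2  27.8] press [-2.7 76.1 43.1]
time_s: 18.08
tool_pos: [0.6242, -0.1155, 0.0434]
tool_rot: [169.4, 90.0, 177.7]
force: [-0.7, -0.0, -4.3]
grip_width: 0.029
t 18.08 p [ 0.6242 -0.1155  0.0434] zdir 8.25 x [-0.  0. -1.] F [-0.7 -0.  -4.3] g 29.0 q [-17.   26.3  31.8  96.8 -15.4  61.3  27.8] press [-0.4 76.1 43.4]
```

```bash
python3 -m pendant '[[15,[0,0,1],[0,0,0]],[15,[0,0,1],[0,0,0]],[15,[0,0,2],[0,0,0]],[15,[0,0,2],[0,0,0]],[15,[0,0,2],[0,0,0]]]';python3 -c "
from h import *
state()"; python3 -m pendant '[[15,[0,-1,0],[0,0,0]],[15,[0,-2,0],[0,0,0]],[15,[0,-2,0],[0,0,0]]]';python3 -c "
from h import *
state(); o,R,p=tool(); print(RP.T@o['force'])"
```

```text
time_s: 18.5
tool_pos: [0.6244, -0.1155, 0.0431]
tool_rot: [165.8, 89.8, 174.0]
force: [-5.6, -0.3, -1.4]
grip_width: 0.0295
t 18.5 p [ 0.6244 -0.1155  0.0431] zdir 8.22 x [-0.004  0.    -1.   ] F [-5.6 -0.3 -1.4] g 29.5 q [-16.9  26.5  31.8  96.6 -15.5  61.5  27.8] press [-0.2 76.1 43.1]
time_s: 18.75
tool_pos: [0.6245, -0.116, 0.0427]
tool_rot: [145.0, 89.7, 153.3]
force: [-6.0, 1.9, -1.8]
grip_width: 0.0292
t 18.75 p [ 0.6245 -0.116   0.0427] zdir 8.26 x [-0.005  0.002 -1.   ] F [-6.   1.9 -1.8] g 29.2 q [-16.8  26.6  31.7  96.5 -15.6  61.6  28. ] press [-0.2 75.6 42.7]
[-5.67572789  2.77889041 -1.75946092]
```

```bash
python3 -m pendant '[[15,[0,-1,0],[0,0,0]],[15,[0,-2,0],[0,0,0]],[15,[0,-2,0],[0,0,0]],[15,[0,-2,0],[0,0,0]]]';python3 -c "
from h import *
state(); o,R,p=tool(); print(RP.T@o['force'])
w=optics.read_camera('wrist'); cv2.imwrite('pics/w10.png',cv2.resize(w['image'][60:240,260:460],None,fx=4,fy=3.3))
P,rk=deproj(w); q=(P-ORG)@RP*1000
s=(q[:,2]>58)&(q[:,2]<75)&(q[:,1]>90)&(q[:,1]<175)&(q[:,0]<13)&(q[:,0]>-22)&(rk[:,0]<225); Q=q[s]; print('strap',rect(Q/1000),Q[:,2].mean(),Q[:,1].max())
"
```

```text
time_s: 19.08
tool_pos: [0.6245, -0.116, 0.0427]
tool_rot: [132.6, 89.6, 141.0]
force: [-7.5, 4.7, 0.7]
grip_width: 0.0294
t 19.08 p [ 0.6245 -0.116   0.0427] zdir 8.31 x [-0.006  0.005 -1.   ] F [-7.5  4.7  0.7] g 29.4 q [-16.6  26.7  31.6  96.5 -15.7  61.7  28.2] press [-0.2 75.6 42.7]
[-6.78692899  5.72023125  0.69882495]
strap (array([ -1.1214304 , 127.46615601]), 74.92411804199219, 28.241680145263672, 89.99911499023438) 61.360296054971634 164.9280373904773
```

View pics/w10.png

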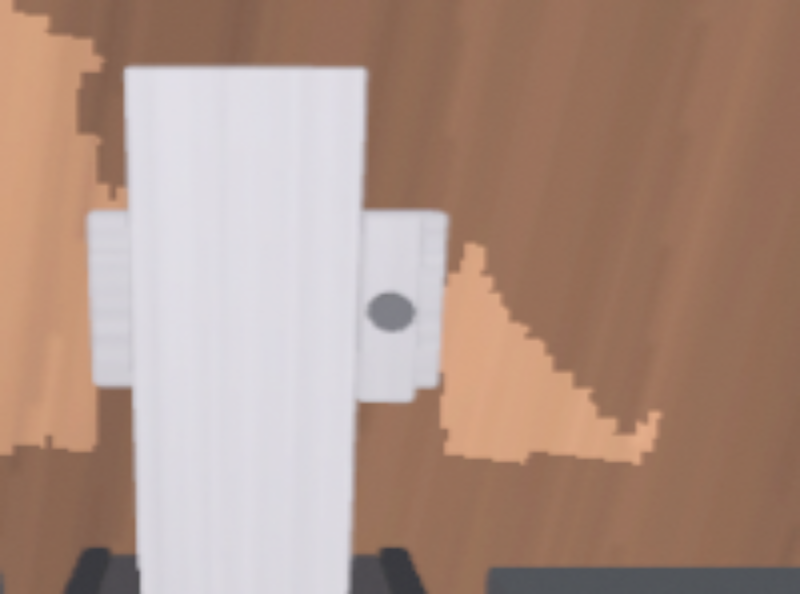

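```bash
python3 -m pendant '[[50,[0,1,-1],[0,0,0]],[50,[0,2,-1],[0,0,0]],[50,[0,3,-1],[0,0,0]],[50,[0,3,-1],[0,0,0]],[50,[-5,3,-1],[0,0,0]],[50,[-25,3,-1],[0,0,0]],[50,[-60,3,-1],[0,0,0]],[50,[-90,3,-1],[0,0,0]],[50,[-100,3,-10],[0,0,0]],[50,[-100,3,-10],[0,0,0]]]'; python3 -c "
from h import *
state()
w=optics.read_camera('wrist'); cv2.imwrite('pics/w11.png',w['image'])
P,rk=deproj(w); q=(P-ORG)@RP*1000
s=(q[:,2]>57)&(q[:,2]<67)&(q[:,1]>65)&(q[:,1]<175)&(q[:,0]<13.5)&(q[:,0]>-22)&(rk[:,0]<225); Q=q[s]; print('strap',rect(Q/1000),Q[:,2].mean(),Q[:,1].max())
"
```

```text
time_s: 19.97
tool_pos: [0.6183, -0.1193, 0.148]
tool_rot: [-12.8, 89.6, -4.6]
force: [-0.2, 0.1, 0.6]
grip_width: 0.0499
t 19.97 p [ 0.6183 -0.1193  0.148 ] zdir 8.16 x [ 0.007 -0.001 -1.   ] F [-0.2  0.1  0.6] g 49.9 q [-18.8  19.6  34.   92.4 -11.5  71.1  25.4] press [ -6.8  73.2 148. ]
strap (array([ -0.85734081, 114.92710876]), 99.76570129394531, 28.697498321533203, 89.9830322265625) 61.339551553111896 164.80815982671493
```

View pics/w11.png

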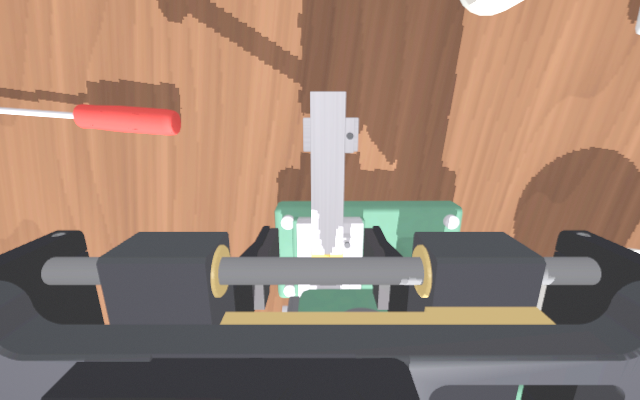

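```bash
python3 -c "
from h import *
state(); goto(pw([-.155,-.071,.29]),8.2)"
```

```text
t 20.02 p [ 0.6175 -0.1185  0.1455] zdir 8.18 x [ 0.004 -0.    -1.   ] F [ 0.8  0.6 -0.9] g 50.0 q [-18.8  19.7  33.9  92.5 -11.5  71.   25.5] press [ -7.5  74.1 145.5]
shift [-145.  -145.2 -146.9] turn [-0.0004  0.0041  0.0006]
```

```bash
python3 -m pendant '[[30,[-28,0,-28],[0,0,0]],[10,[-56,0,-56],[0,0,0]],[0,[-84,0,-84],[0,0,0]],[0,[-112,0,-112],[0,0,0]],[0,[-138,-10,-135],[0,0,0]],[0,[-146,-50,-145],[0,0,0]],[0,[-146,-90,-145],[0,0,0]],[0,[-146,-125,-145],[0,0,0]],[0,[-146,-145,-145],[0,0,0]],[0,[-146,-145,-145],[0,0,0]]]'; python3 -m pendant '[[0,[0,0,0],[0,0,0]],[0,[0,0,0],[0,0,0]]]';  python3 -c "
from h import *
state(); goto(pw([-.155,-.071,.266]),8.2)
w=optics.read_camera('wrist'); cv2.imwrite('pics/w12.png',w['image'])
c=optics.read_camera('top'); cv2.imwrite('pics/t12.png',cv2.resize(c['image'][90:220,300:460],None,fx=4,fy=4))
c=optics.read_camera('scene'); cv2.imwrite('pics/s12.png',cv2.resize(c['image'][60:220,200:360],None,fx=4,fy=4))
"
```

```text
time_s: 20.85
tool_pos: [0.4923, -0.2872, 0.2879]
tool_rot: [-135.3, 89.8, -127.5]
force: [-0.8, 0.5, -1.4]
grip_width: 0.0011
time_s: 21.02
tool_pos: [0.4939, -0.2806, 0.2881]
tool_rot: [139.8, 89.9, 148.1]
force: [0.7, 1.7, -0.1]
grip_width: 0.0005
t 21.02 p [ 0.4939 -0.2806  0.2881] zdir 8.29 x [-0.002  0.001 -1.   ] F [ 0.7  1.7 -0.1] g 0.5 q [-13.1   8.   44.9  89.3  -5.7  85.2  40.4] press [-152.9  -68.7  288.1]
shift [22.1 -2.3 -2. ] turn [ 0.0016 -0.0018 -0.0015]
```

View pics/w12.png

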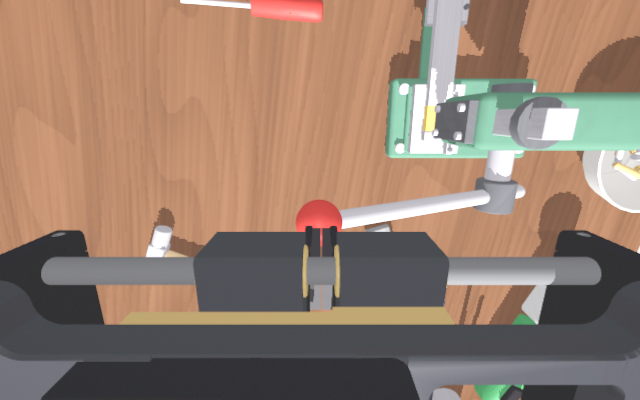

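View pics/s12.png

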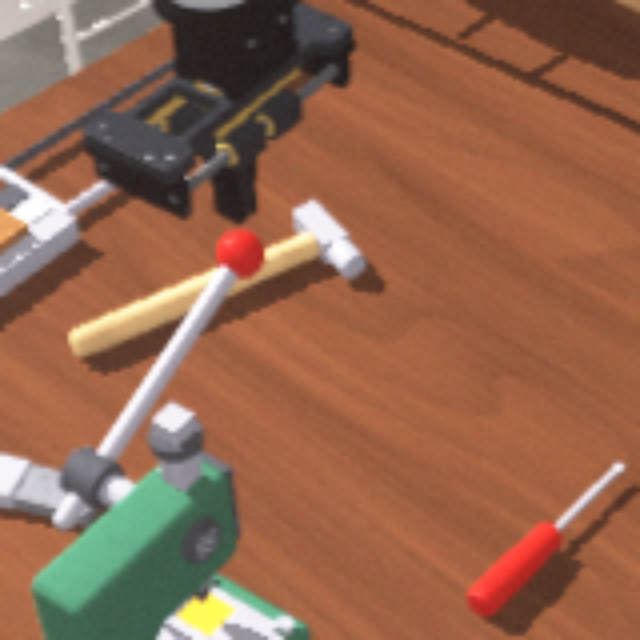

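```bash
cat >> h.py <<'E'
from scipy.optimize import least_squares
def knob(cam="wrist"):
    c=optics.read_camera(cam); P,rk=deproj(c); im=c["image"][rk[:,0],rk[:,1]].astype(int); o,R,p=tool()
    s=(im[:,2]>110)&(im[:,1]<60)&(im[:,0]<70)&(np.hypot(P[:,0]-.49,P[:,1]+.28)<.07)&(P[:,2]>.07); Q=P[s]
    f=least_squares(lambda x:np.linalg.norm(Q-x,axis=1)-.017,Q.mean(0)-[0,0,.01],loss='soft_l1',f_scale=.002)
    k=f.x; q=wp(k)*1000; print(cam,"knob press",q.round(1),"n",len(Q),"rel tool",(R.T@(k-p)*1000).round(1),"ang",round(np.arctan2(260-180.,172.)-np.arctan2(q[2]-180,18-q[0]),3))
E
python3 -c "
from h import *
knob(); knob('scene'); knob('top')"
```

```text
h.py:54: RuntimeWarning: Mean of empty slice.
  f=least_squares(lambda x:np.linalg.norm(Q-x,axis=1)-.017,Q.mean(0)-[0,0,.01],loss='soft_l1',f_scale=.002)
  ret = um.true_divide(
Traceback (most recent call last):
  File "h.py", line 54, in knob
    f=least_squares(lambda x:np.linalg.norm(Q-x,axis=1)-.017,Q.mean(0)-[0,0,.01],loss='soft_l1',f_scale=.002)
ValueError: Initial guess is outside of provided bounds
```

```bash
python3 -c "
from h import *
knob('scene')
c=optics.read_camera('wrist'); print(c['image'][215:225:4,312:330:4].tolist(), c['range_z'][215:225:4,312:330:4]); P,rk=deproj(c); s=(abs(rk[:,0]-218)<3)&(abs(rk[:,1]-320)<6); print(wp(P[s]).mean(0))"
```

```text
scene knob press [-153.   -70.3  260.3] n 70 rel tool [29.  -1.4 -0.4] ang -0.003
[[[83, 86, 224], [86, 90, 227], [84, 89, 227], [82, 85, 224], [77, 81, 216]], [[91, 96, 243], [99, 103, 247], [96, 101, 245], [89, 94, 241], [89, 94, 238]], [[102, 108, 255], [113, 120, 255], [112, 118, 255], [101, 106, 255], [99, 105, 255]]] [[0.20091723 0.20086455 0.20167144 0.20062861 0.20234655]
 [0.20009889 0.20031714 0.19987734 0.20010328 0.20128526]
 [0.19952337 0.19940832 0.19941299 0.20082544 0.20037475]]
[-0.15288304 -0.06277642  0.2740169 ]
```

```bash
python3 -m pendant '[[0,[12,-1.5,0],[0,0,0]],[0,[22,-1.5,0],[0,0,0]],[0,[40,-1.5,-7],[0,0,0]],[0,[57.5,-1.5,-13],[0,0,0]],[0,[76,-1.5,-17],[0,0,0]],[0,[95,-1.5,-18],[0,0,0]],[0,[114,-1.5,-18],[0,0,0]],[0,[133,-1.5,-16],[0,0,0]],[0,[133,-1.5,-16],[0,0,0]]]'; python3 -c "
from h import *
state(); knob('scene')
c=optics.read_camera('scene'); cv2.imwrite('pics/s13.png',cv2.resize(c['image'][60:260,180:340],None,fx=3,fy=3))"
```

```text
time_s: 22.07
tool_pos: [0.4754, -0.2858, 0.1528]
tool_rot: [169.2, 89.7, 177.4]
force: [-3.5, -1.0, 5.3]
grip_width: 0.0005
t 22.07 p [ 0.4754 -0.2858  0.1528] zdir 8.17 x [-0.006  0.    -1.   ] F [-3.5 -1.   5.3] g 0.5 q [-11.6  11.   44.7 102.4  -8.1  70.2  43.6] press [-172.   -71.2  152.8]
scene knob press [-168.1  -70.6  149.5] n 50 rel tool [5.  0.7 3.6] ang 0.598
```

View pics/s13.png

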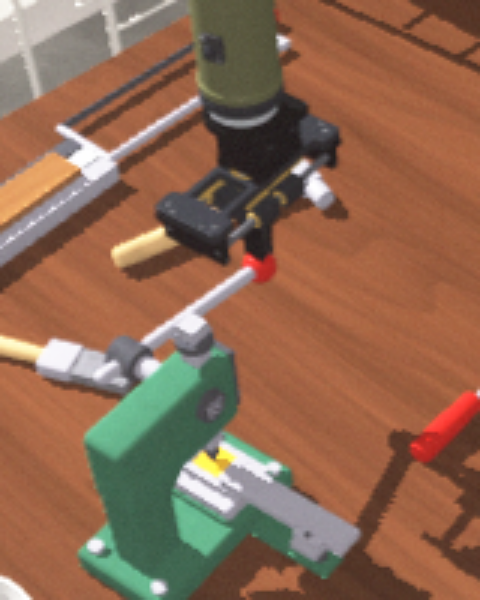

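```bash
python3 -m pendant '[[0,[12,0,4],[0,0,0]],[0,[24,0,8],[0,0,0]],[0,[30,0,10],[0,0,0]],[0,[33,0,11],[0,0,0]],[0,[33,0,11],[0,0,0]],[0,[33,0,11],[0,0,0]]]'; python3 -c "
from h import *
state(); knob('scene')"
```

```text
time_s: 22.67
tool_pos: [0.488, -0.2853, 0.1249]
tool_rot: [-172.3, 89.9, -164.1]
force: [-6.1, 0.0, 9.7]
grip_width: 0.0004
t 22.67 p [ 0.488  -0.2853  0.1249] zdir 8.18 x [-0.001 -0.    -1.   ] F [-6.1  0.   9.7] g 0.4 q [-10.8  14.1  44.1 103.  -10.5  67.2  44.7] press [-159.4  -72.5  124.9]
scene knob press [-158.9  -71.2  121.7] n 46 rel tool [3.3 1.2 0.5] ang 0.754
```

```bash
python3 -m pendant '[[0,[4,0,1],[0,0,0]],[0,[7,0,2],[0,0,0]],[0,[9,0,2],[0,0,0]],[0,[9,0,2],[0,0,0]],[0,[9,0,2],[0,0,0]]]'; python3 -c "
from h import *
state(); knob('scene')"
```

```text
time_s: 23.13
tool_pos: [0.4902, -0.285, 0.1172]
tool_rot: [140.0, 90.0, 148.2]
force: [-8.4, 0.9, 16.5]
grip_width: 0.0004
t 23.13 p [ 0.4902 -0.285   0.1172] zdir 8.17 x [-0.  0. -1.] F [-8.4  0.9 16.5] g 0.4 q [-10.5  14.8  43.9 103.2 -11.1  66.4  45.1] press [-157.2  -72.5  117.2]
scene knob press [-157.1  -71.5  114.5] n 47 rel tool [2.8 1.  0.2] ang 0.794
```

```bash
python3 -m pendant '[[0,[0,0,0],[0,0,0]],[0,[0,0,0],[0,0,0]],[0,[-15,0,-5],[0,0,0]],[0,[-40,0,-11],[0,0,0]],[0,[-65,0,-13],[0,0,0]],[0,[-90,0,-12],[0,0,0]],[0,[-118,0,-8],[0,0,0]],[0,[-145,0,0],[0,0,0]],[0,[-170,0,4],[0,0,0]],[0,[-183,0,4],[0,0,0]]]'; python3 -c "
from h import *
state(); knob('scene'); goto(pw([-.155,.0745,.15]),8.2)
c=optics.read_camera('wrist'); cv2.imwrite('pics/w14.png',c['image'])"
```

```text
time_s: 24.02
tool_pos: [0.4976, -0.2827, 0.3012]
tool_rot: [-17.0, 89.7, -8.7]
force: [0.7, -0.3, 0.4]
grip_width: 0.0006
t 24.02 p [ 0.4976 -0.2827  0.3012] zdir 8.35 x [ 0.006 -0.001 -1.   ] F [ 0.7 -0.3  0.4] g 0.6 q [-13.1   8.1  45.2  87.8  -5.9  86.2  40.5] press [-149.6  -71.3  301.2]
scene knob press [-152.7  -69.6  260.2] n 68 rel tool [42.4  2.5 -3.5] ang -0.004
shift [152.2 146.9  -6.3] turn [0.0023 0.0075 0.0029]
```

View pics/w14.png

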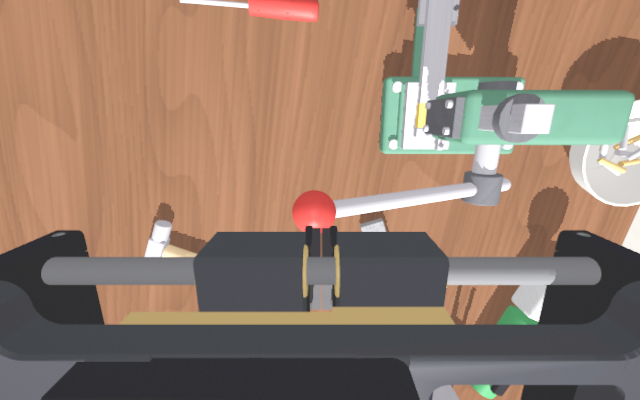

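```bash
python3 -m pendant '[[10,[5,36,-2],[0,0,0]],[20,[10,74,-2],[0,0,0]],[30,[25,112,0],[0,0,0]],[40,[50,135,15],[0,0,0]],[50,[80,145,40],[0,0,0]],[50,[110,147,70],[0,0,0]],[50,[140,147,100],[0,0,0]],[50,[165,147,128],[0,0,0]],[50,[185,147,146],[0,0,0]],[50,[195,147,146],[0,0,0]]]'; python3 -m pendant '[[50,[0,0,0],[0,0,0]],[50,[0,0,0],[0,0,0]]]'; python3 -c "
from h import *
state(); goto(pw([-.001,.0755,.043]),8.2)
w=optics.read_camera('wrist'); cv2.imwrite('pics/w15.png',w['image'])
P,rk=deproj(w); q=(P-ORG)@RP*1000
s=(q[:,2]>57)&(q[:,2]<67)&(q[:,1]>65)&(q[:,1]<175)&(q[:,0]<13.5)&(q[:,0]>-22)&(rk[:,0]<225); Q=q[s]; print('strap',rect(Q/1000),Q[:,2].mean(),Q[:,1].max())
"
```

```text
time_s: 24.95
tool_pos: [0.619, -0.1141, 0.0971]
tool_rot: [172.3, 89.7, -179.3]
force: [-0.2, -0.7, -0.4]
grip_width: 0.049
time_s: 25.12
tool_pos: [0.617, -0.1173, 0.1015]
tool_rot: [175.0, 89.9, -176.8]
force: [0.0, -0.7, -0.3]
grip_width: 0.0496
t 25.12 p [ 0.617  -0.1173  0.1015] zdir 8.18 x [-0.002 -0.    -1.   ] F [ 0.  -0.7 -0.3] g 49.6 q [-20.3  22.7  36.   95.  -14.2  67.1  27.3] press [ -7.9  75.4 101.5]
shift [58.5  0.1  7. ] turn [-0.0003 -0.0025 -0.0002]
strap (array([ -0.83894062, 116.17970276]), 97.73965454101562, 28.65260124206543, 90.00724980654195) 61.30739478354228 165.04963513796767
```

View pics/w15.png

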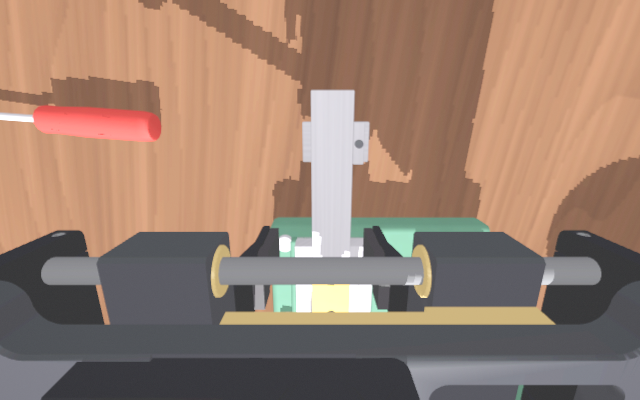

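```bash
python3 -m pendant '[[50,[0,0,7],[0,0,0]],[50,[25,0,7],[0,0,0]],[50,[45,0,7],[0,0,0]],[50,[58.5,0,7],[0,0,0]],[50,[58.5,0,7],[0,0,0]],[15,[58.5,0,7],[0,0,0]],[15,[58.5,0,7],[0,0,0]],[15,[58.5,0,7],[0,0,0]],[15,[58.5,0,7],[0,0,0]],[15,[58.5,0,7],[0,0,0]]]' 40; python3 -m pendant '[[15,[0,0,0],[0,0,0]],[15,[-3,0,0],[0,0,0]],[15,[-4,2,-10],[0,0,0]],[15,[-4,5,-35],[0,0,0]],[15,[-8,5,-65],[0,0,0]],[15,[-25,5,-95],[0,0,0]],[15,[-50,5,-115],[0,0,0]],[15,[-60,5,-118],[0,0,0]],[15,[-60,5,-118],[0,0,0]]]'; python3 -c "
from h import *
state(); goto([.5,.02,.105],99.5)"
```

```text
time_s: 26.0
tool_pos: [0.6246, -0.1164, 0.0451]
tool_rot: [161.8, 89.9, 170.0]
force: [-4.4, -0.8, 6.4]
grip_width: 0.029
time_s: 26.75
tool_pos: [0.509, -0.1284, 0.1064]
tool_rot: [6.7, 89.7, 14.8]
force: [1.4, -0.9, -4.3]
grip_width: 0.0289
t 26.75 p [ 0.509  -0.1284  0.1064] zdir 8.16 x [ 0.006  0.002 -1.   ] F [ 1.4 -0.9 -4.3] g 28.9 q [-24.5   8.3  38.9 109.7  -6.   63.6  24.9] press [-116.3   79.9  106.4]
shift [  1.6 148.1  12.2] turn [-1.5942  0.0052  0.0042]
```

```bash
python3 -m pendant '[[15,[0,10,1],[-0.12,0,0]],[15,[0,25,2],[-0.24,0,0]],[15,[0,40,4],[-0.36,0,0]],[15,[0,56,5],[-0.48,0,0]],[15,[0,72,6],[-0.6,0,0]],[15,[0,90,8],[-0.72,0,0]],[15,[0,108,9],[-0.84,0,0]],[15,[0,125,10],[-0.96,0,0]],[15,[0,140,11],[-1.08,0,0]],[15,[0,148,12],[-1.2,0,0]]]'; python3 -m pendant '[[15,[15,0,0],[-0.12,0,0]],[15,[40,0,0],[-0.24,0,0]],[15,[65,0,0],[-0.36,0,0]],[15,[85,0,0],[-0.394,0,0]],[15,[98,0,0],[-0.394,0,0]],[15,[98,0,0],[-0.394,0,0]]]';  python3 -c "
from h import *
state(); strap_wrist(z0=.02,tol=.015,near=(.5,.02))"
```

```text
time_s: 27.58
tool_pos: [0.4987, 0.0237, 0.1027]
tool_rot: [49.7, 89.9, 127.2]
force: [0.0, -0.3, -4.1]
grip_width: 0.0286
time_s: 28.08
tool_pos: [0.496, 0.0206, 0.0019]
tool_rot: [93.5, 89.6, -166.9]
force: [-0.7, 0.6, -4.2]
grip_width: 0.0291
t 28.08 p [0.496  0.0206 0.0019] zdir 99.6 x [-0.007 -0.002 -1.   ] F [-0.7  0.6 -4.2] g 29.1 q [-28.3  12.9  25.  117.5  -6.9  51.3 100.1] press [-107.9  229.2    1.9]
wrist strap ctr [455.5  13.7] w,h 97.1 30.1 painted dir 9.56 z 0.0185 n 9738 0
```

```bash
python3 -m pendant '[[15,[4,0,0],[0,0,0]],[15,[7,0,0],[0,0,0]],[15,[7,0,0],[0,0,0]],[45,[7,0,0],[0,0,0]],[45,[7,0,0],[0,0,0]],[45,[7,0,0],[0,0,0]],[45,[-20,0,0],[0,0,0]],[45,[-45,0,0],[0.05,0,0]],[45,[-55,0,0],[0.17,0,0]],[45,[-55,0,0],[0.29,0,0]]]'; python3 -m pendant '[[50,[0,0,0],[0.12,0,0]],[50,[0,0,0],[0.24,0,0]],[50,[0,0,0],[0.36,0,0]],[50,[0,0,0],[0.48,0,0]],[50,[0,0,0],[0.60,0,0]],[50,[0,0,0],[0.72,0,0]],[50,[0,0,0],[0.84,0,0]],[50,[0,0,0],[0.96,0,0]],[50,[0,0,0],[1.08,0,0]],[50,[0,0,0],[1.2,0,0]]]';  python3 -m pendant '[[50,[0,0,0],[0.12,0,0]],[50,[0,0,0],[0.24,0,0]],[50,[0,0,0],[0.36,0,0]],[50,[0,0,0],[0.48,0,0]],[50,[0,0,0],[0.60,0,0]],[50,[0,0,0],[0.72,0,0]],[50,[0,0,0],[0.84,0,0]],[50,[0,0,0],[0.96,0,0]],[50,[0,0,0],[1.08,0,0]],[50,[0,0,0],[1.2,0,0]]]'; python3 - <<'E'
from h import *
state(); c,_,_=strap_wrist(near=(.5,.02))
cv2.imwrite("pics/w16.png",c["image"])
E
```

```text
time_s: 28.97
tool_pos: [0.5017, 0.0207, 0.0647]
tool_rot: [-66.3, 89.6, 16.3]
force: [-0.1, -0.7, -0.4]
grip_width: 0.0451
time_s: 29.8
tool_pos: [0.4993, 0.0205, 0.0617]
tool_rot: [8.6, 89.9, 22.5]
force: [0.3, 1.2, -0.9]
grip_width: 0.0499
time_s: 30.63
tool_pos: [0.4993, 0.0206, 0.0617]
tool_rot: [81.7, 89.9, 26.8]
force: [0.6, 0.1, -0.1]
grip_width: 0.0498
t 30.63 p [0.4993 0.0206 0.0617] zdir -54.9 x [ 0.002  0.001 -1.   ] F [ 0.6  0.1 -0.1] g 49.8 q [-42.1   8.5  39.6 115.3  -6.4  58.1 -54.4] press [-104.7  228.6   61.7]
wrist strap ctr [518.7  24. ] w,h 141.0 30.7 painted dir 9.56 z 0.0113 n 5618 847
```

View pics/w16.png

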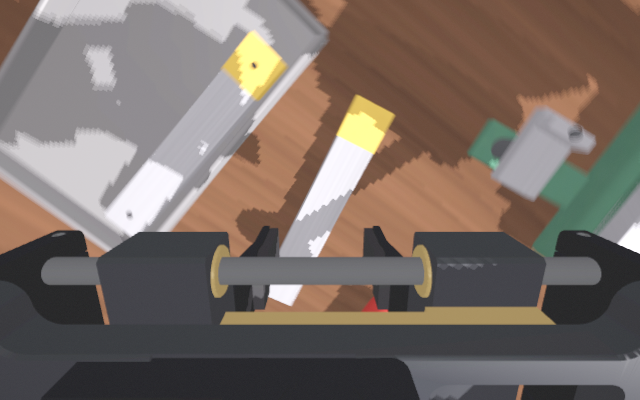

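```bash
python3 -m pendant '[[50,[0,0,0],[0.12,0,0]],[50,[0,0,0],[0.24,0,0]],[50,[10,0,0],[0.36,0,0]],[50,[25,0,0],[0.445,0,0]],[50,[45,0,0],[0.445,0,0]],[50,[62,0,0],[0.445,0,0]],[50,[69.5,0,0],[0.445,0,0]],[50,[69.5,0,0],[0.445,0,0]],[15,[69.5,0,0],[0.445,0,0]],[15,[69.5,0,0],[0.445,0,0]]]' 40; python3 -m pendant '[[15,[0,0,0],[0,0,0]],[15,[0,0,0],[0,0,0]],[15,[0,0,0],[0,0,0]],[15,[0,0,0],[0,0,0]],[15,[-15,0,0],[0,0,0]],[15,[-50,0,0],[0,0,0]],[15,[-90,0,0],[0,0,0]],[15,[-110,0,0],[0,0,0]],[15,[-110,0,0],[0,0,0]]]'; python3 - <<'E'
from h import *
state(); goto(pw([-.11,.08,.102]),8.2)
E
```

```text
time_s: 31.52
tool_pos: [0.4997, 0.0204, -0.0075]
tool_rot: [96.3, 89.9, 16.2]
force: [-0.1, 0.6, 0.2]
grip_width: 0.0428
time_s: 32.27
tool_pos: [0.5017, 0.0207, 0.1055]
tool_rot: [101.0, 89.5, 20.9]
force: [0.8, 0.6, -3.8]
grip_width: 0.0291
t 32.27 p [0.5017 0.0207 0.1055] zdir -80.06 x [ 0.008  0.003 -1.   ] F [ 0.8  0.6 -3.8] g 29.1 q [-46.3   5.   43.2 113.   -4.   63.  -81.5] press [-102.2  228.4  105.5]
shift [  3.2 -12.3 148.1] turn [-1.5404  0.005  -0.0076]
```

```bash
python3 -m pendant '[[15,[0,-1,15],[-0.12,0,0]],[15,[0,-2,30],[-0.24,0,0]],[15,[0,-4,47],[-0.36,0,0]],[15,[0,-5,63],[-0.48,0,0]],[15,[0,-6,80],[-0.6,0,0]],[15,[0,-7,97],[-0.72,0,0]],[15,[0,-8,114],[-0.84,0,0]],[15,[0,-9,130],[-0.96,0,0]],[15,[0,-10,142],[-1.08,0,0]],[15,[0,-10.5,148],[-1.2,0,0]]]'; python3 -m pendant '[[15,[0,0,0],[-0.12,0,0]],[15,[0,0,0],[-0.24,0,0]],[15,[0,0,0],[-0.343,0,0]],[15,[0,0,0],[-0.343,0,0]],[15,[0,0,0],[-0.343,0,0]]]'; python3 - <<'E'
from h import *
state(); goto(pw([-.06,.08,.0455]),8.2)
w=optics.read_camera("wrist");cv2.imwrite("pics/w17.png",w["image"])
P,rk=deproj(w); q=(P-ORG)@RP*1000
s=(abs(q[:,0]+112)<25)&(q[:,1]>90)&(q[:,1]<190)&(q[:,2]>105)&(rk[:,0]<225); Q=q[s]; print("strap",rect(Q/1000),Q[:,2].mean(),Q[:,1].max())
E
```

```text
time_s: 33.1
tool_pos: [0.512, -0.1293, 0.0993]
tool_rot: [-151.1, 89.8, -162.2]
force: [0.5, -0.1, -4.6]
grip_width: 0.0293
time_s: 33.52
tool_pos: [0.5125, -0.127, 0.0997]
tool_rot: [168.8, 89.8, 177.0]
force: [-0.6, -0.9, -4.2]
grip_width: 0.0293
t 33.52 p [ 0.5125 -0.127   0.0997] zdir 8.18 x [-0.003  0.    -1.   ] F [-0.6 -0.9 -4.2] g 29.3 q [-26.5  10.   41.3 109.4  -7.3  63.5  25.8] press [-112.7   80.6   99.7]
shift [54.1 -0.7 52.8] turn [-0.0004 -0.0028 -0.0006]
strap (array([-112.19221497,  132.49224854]), 75.80077362060547, 30.672372817993164, 89.74422454833984) 118.85230638788188 170.4581232174494
```

View pics/w17.png

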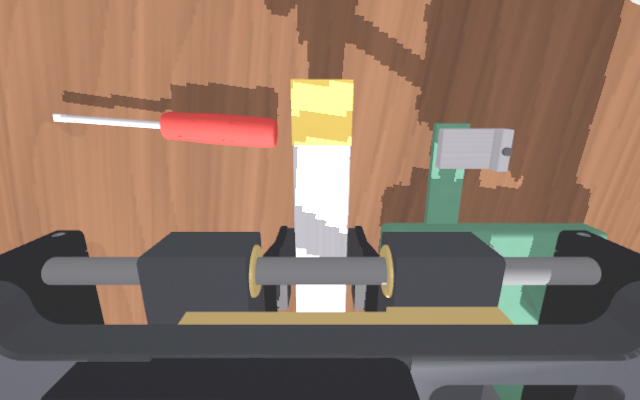

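```bash
python3 -m pendant '[[15,[20,0,25],[0,0,0]],[15,[40,0,45],[0,0,0]],[15,[52,0,50],[0,0,0]],[15,[56,0,50],[0,0,0]],[15,[56,0,50],[0,0,0]],[15,[56,0,65],[0,0,0]],[15,[56,0,80],[0,0,0]],[15,[56,0,95],[0,0,0]],[15,[56,0,106],[0,0,0]],[15,[56,0,108.5],[0,0,0]]]'; python3 -m pendant '[[15,[0,-3,0],[0,0,0]],[15,[0,-4,0],[0,0,0]],[15,[1.7,-4,1],[0,0,0]],[15,[1.7,-4,2],[0,0,0]],[15,[1.7,-4,3],[0,0,0]],[15,[1.7,-4,4],[0,0,0]],[15,[1.7,-4,4],[0,0,0]]]';  python3 - <<'E'
from h import *
state(); o,R,p=tool(); print(RP.T@o['force'])
E
```

```text
time_s: 34.4
tool_pos: [0.6229, -0.1111, 0.0466]
tool_rot: [-11.8, 89.8, -3.5]
force: [0.8, 0.6, -3.4]
grip_width: 0.0293
time_s: 34.98
tool_pos: [0.6244, -0.1151, 0.0435]
tool_rot: [167.4, 89.8, 175.7]
force: [-4.3, -0.1, -2.2]
grip_width: 0.0297
t 34.98 p [ 0.6244 -0.1151  0.0435] zdir 8.34 x [-0.003  0.    -1.   ] F [-4.3 -0.1 -2.2] g 29.7 q [-21.1  27.6  37.3  96.8 -18.5  62.   30.2] press [-0.2 76.5 43.5]
[-4.31270287  0.56527765 -2.21722486]
```

```bash
python3 -m pendant '[[15,[0,-1,1],[0,0,0]],[15,[0,-2,1],[0,0,0]],[15,[0,-3,1],[0,0,0]],[15,[0,-4,1],[0,0,0]],[15,[0,-4.5,1],[0,0,0]],[15,[0,-4.5,1],[0,0,0]]]';python3 -c "
from h import *
state(); o,R,p=tool(); print(RP.T@o['force'])
w=optics.read_camera('wrist'); cv2.imwrite('pics/w18.png',cv2.resize(w['image'][60:240,260:460],None,fx=4,fy=3.3))
P,rk=deproj(w); q=(P-ORG)@RP*1000
s=(q[:,2]>58)&(q[:,2]<75)&(q[:,1]>90)&(q[:,1]<175)&(q[:,0]<13.5)&(q[:,0]>-22)&(rk[:,0]<225); Q=q[s]; print('strap',rect(Q/1000),Q[:,2].mean(),Q[:,1].max())
"
```

```text
time_s: 35.48
tool_pos: [0.6246, -0.1169, 0.0424]
tool_rot: [141.4, 89.6, 149.8]
force: [-6.7, 3.3, -2.3]
grip_width: 0.0297
t 35.48 p [ 0.6246 -0.1169  0.0424] zdir 8.4 x [-0.006  0.004 -1.   ] F [-6.7  3.3 -2.3] g 29.7 q [-20.7  28.   37.2  96.6 -18.8  62.2  30.6] press [-0.3 74.7 42.4]
[-6.17738826  4.24780247 -2.27799609]
strap (array([ -0.95926094, 127.18751526]), 74.36296844482422, 28.90899085998535, 90.00260355719365) 61.52767201651645 164.3692330453949
```

View pics/w18.png

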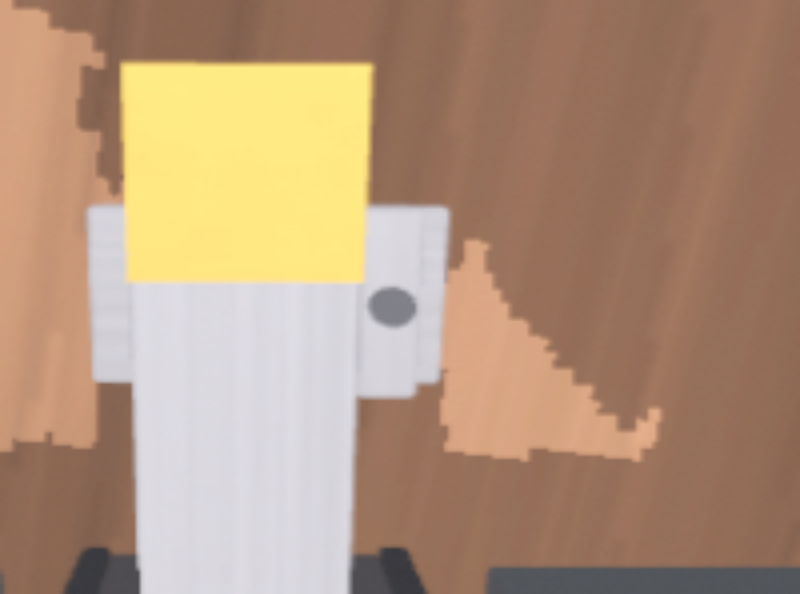

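```bash
python3 -m pendant '[[15,[0,-1,0],[0,0,0]],[15,[0,-1,0],[0,0,0]],[50,[0,1,-1],[0,0,0]],[50,[0,2,-1],[0,0,0]],[50,[0,3,-1],[0,0,0]],[50,[-5,3,-1],[0,0,0]],[50,[-25,3,-1],[0,0,0]],[50,[-60,3,-1],[0,0,0]],[50,[-90,3,-3],[0,0,0]],[50,[-100,3,-10],[0,0,0]]]'; python3 -c "
from h import *
state()
w=optics.read_camera('wrist'); cv2.imwrite('pics/w19.png',w['image'])
P,rk=deproj(w); q=(P-ORG)@RP*1000
s=(q[:,2]>57)&(q[:,2]<67)&(q[:,1]>65)&(q[:,1]<175)&(q[:,0]<13.5)&(q[:,0]>-22)&(rk[:,0]<225); Q=q[s]; print('strap',rect(Q/1000),Q[:,2].mean(),Q[:,1].max())
goto(pw([-.154,-.071,.29]),8.2)
"
```

```text
time_s: 36.37
tool_pos: [0.6209, -0.1186, 0.1497]
tool_rot: [-15.3, 89.4, -7.0]
force: [0.4, 0.2, 0.5]
grip_width: 0.0499
t 36.37 p [ 0.6209 -0.1186  0.1497] zdir 8.35 x [ 0.01  -0.001 -1.   ] F [0.4 0.2 0.5] g 49.9 q [-23.4  20.8  40.   92.3 -14.   71.5  27.5] press [ -4.2  73.5 149.7]
strap (array([ -0.87165165, 114.68229675]), 99.30442810058594, 28.736881256103516, 89.99836730957031) 61.4237286704555 164.33421825284196
shift [-141.2 -144.  -147.1] turn [0.0014 0.0086 0.0019]
```

View pics/w19.png

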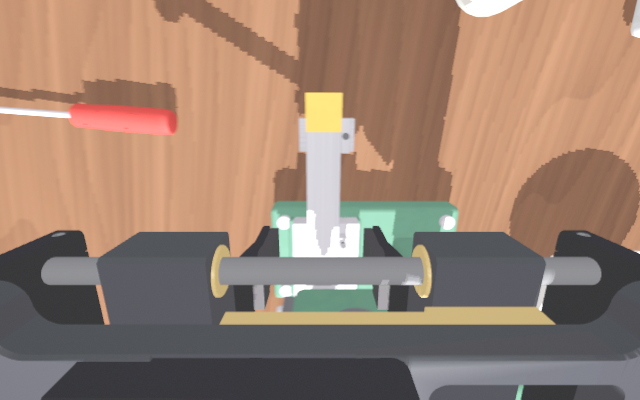

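```bash
python3 -m pendant '[[30,[-28,0,-28],[0,0,0]],[10,[-56,0,-56],[0,0,0]],[0,[-84,0,-84],[0,0,0]],[0,[-112,0,-112],[0,0,0]],[0,[-138,-10,-135],[0,0,0]],[0,[-145,-50,-145],[0,0,0]],[0,[-145,-90,-145],[0,0,0]],[0,[-145,-125,-145],[0,0,0]],[0,[-145,-145,-145],[0,0,0]],[0,[-145,-145,-145],[0,0,0]]]'; python3 -m pendant '[[0,[0,0,0],[0,0,0]],[0,[0,0,0],[0,0,0]]]';  python3 -c "
from h import *
state(); knob('scene')"
```

```text
time_s: 37.25
tool_pos: [0.493, -0.2877, 0.2882]
tool_rot: [-110.2, 89.8, -102.3]
force: [-0.7, 0.5, -0.1]
grip_width: 0.0013
time_s: 37.42
tool_pos: [0.4946, -0.281, 0.2879]
tool_rot: [118.4, 89.9, 126.8]
force: [1.0, 0.4, -0.3]
grip_width: 0.0004
t 37.42 p [ 0.4946 -0.281   0.2879] zdir 8.39 x [-0.001  0.001 -1.   ] F [ 1.   0.4 -0.3] g 0.4 q [-18.9   8.9  52.   89.4  -7.1  85.2  41.8] press [-152.3  -69.2  287.9]
scene knob press [-152.8  -70.5  260. ] n 67 rel tool [28.1 -1.8 -0.8] ang -0.003
```

Same geometry as the first stroke, so I repeat it.

```bash
python3 -m pendant '[[0,[12,-1.5,0],[0,0,0]],[0,[22,-1.5,0],[0,0,0]],[0,[40,-1.5,-7],[0,0,0]],[0,[57.5,-1.5,-13],[0,0,0]],[0,[76,-1.5,-17],[0,0,0]],[0,[95,-1.5,-18],[0,0,0]],[0,[114,-1.5,-18],[0,0,0]],[0,[133,-1.5,-16],[0,0,0]],[0,[133,-1.5,-16],[0,0,0]]]'; python3 -m pendant '[[0,[12,0,4],[0,0,0]],[0,[24,0,8],[0,0,0]],[0,[30,0,10],[0,0,0]],[0,[36,0,12],[0,0,0]],[0,[39,0,13],[0,0,0]],[0,[42,0,13],[0,0,0]],[0,[42,0,13],[0,0,0]],[0,[42,0,13],[0,0,0]],[0,[42,0,13],[0,0,0]]]'; python3 -c "
from h import *
state(); knob('scene')
c=optics.read_camera('scene'); cv2.imwrite('pics/s20.png',cv2.resize(c['image'][60:260,180:340],None,fx=3,fy=3))"
```

```text
time_s: 38.22
tool_pos: [0.4764, -0.2851, 0.1521]
tool_rot: [163.4, 89.7, 171.8]
force: [-3.7, -0.6, 5.2]
grip_width: 0.0004
time_s: 38.97
tool_pos: [0.4901, -0.2845, 0.1165]
tool_rot: [134.7, 89.8, 143.0]
force: [-11.7, 2.6, 21.4]
grip_width: 0.0004
t 38.97 p [ 0.4901 -0.2845  0.1165] zdir 8.32 x [-0.002  0.002 -1.   ] F [-11.7   2.6  21.4] g 0.4 q [-15.6  16.3  50.3 103.3 -13.6  66.8  47.3] press [-157.3  -72.   116.5]
scene knob press [-157.9  -71.   113.9] n 50 rel tool [ 2.6  1.1 -0.6] ang 0.795
```

View pics/s20.png

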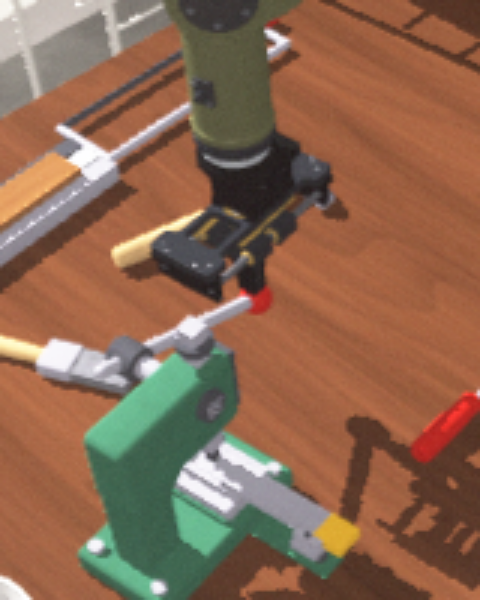

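The lever is at 0.795 with 21 N on the knob, and the punch is on the plain end. I hold briefly, then let it up.

```bash
python3 -m pendant '[[0,[0,0,0],[0,0,0]],[0,[0,0,0],[0,0,0]],[0,[-15,0,-5],[0,0,0]],[0,[-40,0,-11],[0,0,0]],[0,[-65,0,-13],[0,0,0]],[0,[-90,0,-12],[0,0,0]],[0,[-118,0,-8],[0,0,0]],[0,[-145,0,0],[0,0,0]],[0,[-170,0,4],[0,0,0]],[0,[-183,0,4],[0,0,0]]]'; python3 -c "
from h import *
state(); knob('scene')"; python3 -m pendant '[[10,[5,36,-2],[0,0,0]],[20,[10,74,-2],[0,0,0]],[30,[25,112,0],[0,0,0]],[40,[50,135,15],[0,0,0]],[50,[80,145,40],[0,0,0]],[50,[110,147,70],[0,0,0]],[50,[140,147,100],[0,0,0]],[50,[165,147,128],[0,0,0]],[50,[185,147,146],[0,0,0]],[50,[195,147,146],[0,0,0]]]'; python3 -m pendant '[[50,[0,0,0],[0,0,0]],[50,[0,0,0],[0,0,0]]]'; python3 -c "
from h import *
state(); goto(pw([-.001,.075,.044]),8.2)
w=optics.read_camera('wrist'); cv2.imwrite('pics/w21.png',w['image'])
P,rk=deproj(w); q=(P-ORG)@RP*1000
s=(q[:,2]>57)&(q[:,2]<67)&(q[:,1]>65)&(q[:,1]<175)&(q[:,0]<13.5)&(q[:,0]>-22)&(rk[:,0]<225); Q=q[s]; print('strap',rect(Q/1000),Q[:,2].mean(),Q[:,1].max())
"
```

```text
time_s: 39.9
tool_pos: [0.498, -0.2827, 0.2999]
tool_rot: [-17.2, 89.7, -8.7]
force: [0.4, -0.1, -0.1]
grip_width: 0.0004
t 39.9 p [ 0.498  -0.2827  0.2999] zdir 8.5 x [ 0.005 -0.001 -1.   ] F [ 0.4 -0.1 -0.1] g 0.4 q [-19.    9.1  52.4  88.   -7.3  86.2  42. ] press [-149.2  -71.3  299.9]
scene knob press [-152.8  -70.6  260.5] n 69 rel tool [40.5  1.7 -3.6] ang -0.005
time_s: 40.78
tool_pos: [0.6191, -0.1144, 0.0962]
tool_rot: [179.8, 89.7, -171.7]
force: [-0.6, 0.4, -0.0]
grip_width: 0.0491
time_s: 40.95
tool_pos: [0.6172, -0.1175, 0.1008]
tool_rot: [178.2, 89.8, -173.5]
force: [0.2, -0.9, 0.9]
grip_width: 0.0499
t 40.95 p [ 0.6172 -0.1175  0.1008] zdir 8.28 x [-0.003 -0.    -1.   ] F [ 0.2 -0.9  0.9] g 49.9 q [-25.4  24.3  42.9  95.2 -17.6  67.6  30. ] press [ -7.7  75.2 100.8]
shift [56.8 -0.2  6.9] turn [ 0.0015 -0.0027 -0.0001]
strap (array([ -0.82224941, 115.70477295]), 96.91104125976562, 28.649690628051758, 90.03116622939706) 61.42374254866093 164.1644887954056
```

View pics/w21.png

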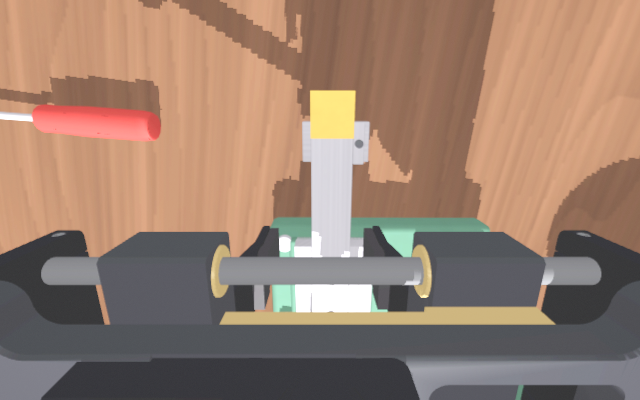

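```bash
python3 -m pendant '[[50,[0,0,7],[0,0,0]],[50,[25,0,7],[0,0,0]],[50,[45,0,7],[0,0,0]],[50,[57,0,7],[0,0,0]],[50,[57,0,7],[0,0,0]],[15,[57,0,7],[0,0,0]],[15,[57,0,7],[0,0,0]],[15,[57,0,7],[0,0,0]],[15,[57,0,7],[0,0,0]],[15,[57,0,7],[0,0,0]]]' 40; python3 -m pendant '[[15,[0,0,0],[0,0,0]],[15,[-3,0,0],[0,0,0]],[15,[-4,2,-10],[0,0,0]],[15,[-4,5,-35],[0,0,0]],[15,[-8,5,-65],[0,0,0]],[15,[-25,5,-95],[0,0,0]],[15,[-50,5,-115],[0,0,0]],[15,[-60,5,-118],[0,0,0]],[15,[-60,5,-118],[0,0,0]]]'; python3 -c "
from h import *
state(); goto([.4998,.1965,.105],83.5)"
```

```text
time_s: 41.83
tool_pos: [0.6246, -0.1165, 0.0458]
tool_rot: [162.8, 89.9, 171.1]
force: [-4.5, 0.3, 6.6]
grip_width: 0.0288
time_s: 42.58
tool_pos: [0.5094, -0.1285, 0.1072]
tool_rot: [12.0, 89.7, 20.3]
force: [1.6, 0.6, -4.4]
grip_width: 0.0292
t 42.58 p [ 0.5094 -0.1285  0.1072] zdir 8.27 x [ 0.006  0.002 -1.   ] F [ 1.6  0.6 -4.4] g 29.2 q [-31.8   9.2  47.2 109.8  -7.7  63.8  26.7] press [-115.9   79.7  107.2]
shift [  2.8 323.   37.3] turn [-1.3129  0.0059  0.0028]
```

```bash
python3 -m pendant '[[15,[0,25,3],[-0.12,0,0]],[15,[0,60,7],[-0.24,0,0]],[15,[0,98,11],[-0.36,0,0]],[15,[0,136,16],[-0.48,0,0]],[15,[0,174,20],[-0.6,0,0]],[15,[0,212,24],[-0.72,0,0]],[15,[0,250,29],[-0.84,0,0]],[15,[0,285,33],[-0.96,0,0]],[15,[0,312,36],[-1.08,0,0]],[15,[0,323,37.5],[-1.2,0,0]]]'; python3 -m pendant '[[15,[0,0,0],[-0.113,0,0]],[15,[0,0,0],[-0.113,0,0]],[15,[0,0,0],[-0.113,0,0]],[15,[0,0,0],[-0.113,0,0]]]'; python3 - <<'E'
from h import *
state(); goto([.4998,.1965,.105],83.5)
w=optics.read_camera("wrist");cv2.imwrite("pics/w22.png",w["image"])
c=optics.read_camera("scene");cv2.imwrite("pics/s22.png",cv2.resize(c["image"][180:340,290:470],None,fx=4,fy=4))
o,R,p=tool()
P,rk=deproj(w); im=w["image"][rk[:,0],rk[:,1]].astype(int)
t=P-p; s=(P[:,2]>.085)&(rk[:,0]<225); print("held",rect(P[s]),np.median(P[s,2]))
s=(P[:,2]>.012)&(P[:,2]<.02)&(np.hypot(P[:,0]-.485,P[:,1]-.131)<.11); print("fin",s.sum(), P[s].mean(0) if s.sum() else 0)
s=(P[:,2]>.002)&(P[:,2]<.03)&(P[:,0]<.65)&(P[:,0]>.38)&(P[:,1]>.08)&(P[:,1]<.27); print("tray pts",rect(P[s]))
E
```

```text
time_s: 43.42
tool_pos: [0.4975, 0.2042, 0.1033]
tool_rot: [33.1, 89.8, 111.0]
force: [-0.0, 1.4, -4.7]
grip_width: 0.0287
time_s: 43.75
tool_pos: [0.4987, 0.1964, 0.104]
tool_rot: [141.3, 90.0, -135.3]
force: [1.0, 0.0, -4.5]
grip_width: 0.0288
t 43.75 p [0.4987 0.1964 0.104 ] zdir 83.35 x [-0.001 -0.001 -1.   ] F [ 1.   0.  -4.5] g 28.8 q [-48.8   9.5  26.8 107.8  -4.7  63.8  63.2] press [-80.1 402.8 104. ]
shift [-1.  -1.1  0.2] turn [-0.0025 -0.0006 -0.0005]
held (array([448.30926514, 202.19306946]), 76.4218978881836, 30.683443069458008, 172.99612426757812) 0.11966025769693259
fin 5692 [0.45467266 0.1332531  0.01536412]
tray pts (array([497.39312744, 175.5098877 ]), 229.2042236328125, 146.4596710205078, 173.39401245117188)
```

View pics/w22.png

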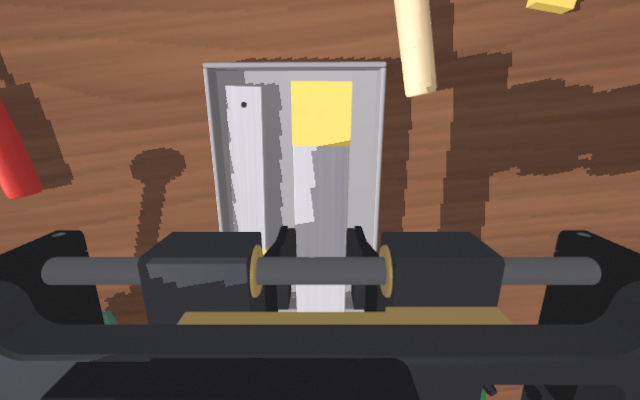

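View pics/s22.png

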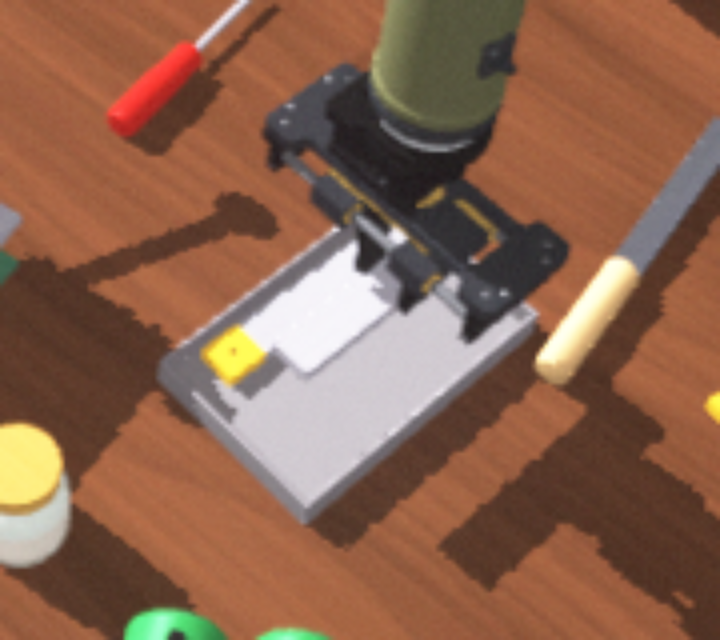

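```bash
python3 -m pendant '[[15,[30,0,0],[0,0,0]],[15,[60,0,0],[0,0,0]],[15,[80,0,0],[0,0,0]],[15,[94,0,0],[0,0,0]],[15,[99,0,0],[0,0,0]],[15,[101,0,0],[0,0,0]],[15,[102,0,0],[0,0,0]],[15,[103,0,0],[0,0,0]],[15,[103,0,0],[0,0,0]],[15,[103,0,0],[0,0,0]]]'; python3 -c "
from h import *
state()"; python3 -m pendant '[[15,[1,0,0],[0,0,0]],[15,[1,0,0],[0,0,0]],[15,[1,0,0],[0,0,0]]]'; python3 -c "
from h import *
state()
w=optics.read_camera('wrist'); P,rk=deproj(w)
s=(P[:,2]>-.01)&(P[:,2]<.03)&(rk[:,0]<222)&(abs(rk[:,1]-320)<20)&(rk[:,0]>110); print(np.percentile(P[s,2],[5,25,50,75,95]))
"
```

```text
time_s: 44.68
tool_pos: [0.4993, 0.1974, 0.0026]
tool_rot: [-48.1, 89.9, 35.4]
force: [0.7, 0.8, -5.0]
grip_width: 0.029
t 44.68 p [0.4993 0.1974 0.0026] zdir 83.57 x [ 0.002  0.001 -1.   ] F [ 0.7  0.8 -5. ] g 29.0 q [-47.   17.2  25.6 112.5  -9.4  52.2  66.9] press [-79.5 403.6   2.6]
time_s: 44.93
tool_pos: [0.4986, 0.1971, 0.0009]
tool_rot: [-35.0, 90.0, 48.6]
force: [-0.9, -0.5, -3.9]
grip_width: 0.0288
t 44.93 p [0.4986 0.1971 0.0009] zdir 83.58 x [ 0.  0. -1.] F [-0.9 -0.5 -3.9] g 28.8 q [-47.   17.3  25.6 112.6  -9.4  52.1  67. ] press [-80.2 403.4   0.9]
[0.01540395 0.01600487 0.01645304 0.0169004  0.01749113]
```

```bash
python3 -m pendant '[[15,[1,0,0],[0,0,0]],[15,[1.5,0,0],[0,0,0]],[15,[1.5,0,0],[0,0,0]]]'; python3 -m pendant '[[46,[0,0,0],[0,0,0]],[46,[0,0,0],[0,0,0]],[46,[0,0,0],[0,0,0]],[46,[0,0,0],[0,0,0]],[46,[-10,0,0],[0,0,0]],[46,[-30,0,0],[0,0,0]],[46,[-60,0,0],[0,0,0]],[46,[-100,0,0],[0,0,0]],[46,[-130,0,0],[0,0,0]],[46,[-150,0,0],[0,0,0]]]'; python3 - <<'E'
from h import *
state(); goto([.45,.35,.3],83)
w=optics.read_camera("wrist");cv2.imwrite("pics/w23.png",w["image"])
P,rk=deproj(w); im=w["image"][rk[:,0],rk[:,1]].astype(int)
s=(rk[:,0]<225)&(P[:,2]>.012)&(P[:,2]<.022)&(abs((P[:,:2]-[.4987,.197])@[.113,.9936])<.02)&(abs((P[:,:2]-[.4987,.197])@[.9936,-.113])<.1); Q=P[s]
print("strap",rect(Q)); A=np.c_[Q[:,:2],np.ones(len(Q))]; print("plane",np.linalg.lstsq(A,Q[:,2],rcond=None)[0][:2], Q[:,2].mean())
E
```

```text
time_s: 45.23
tool_pos: [0.4988, 0.1971, -0.0002]
tool_rot: [-8.0, 90.0, 75.6]
force: [-1.6, -0.5, 3.7]
grip_width: 0.0291
time_s: 46.07
tool_pos: [0.5002, 0.1974, 0.1536]
tool_rot: [-52.2, 89.7, 31.3]
force: [-0.6, 0.8, -0.4]
grip_width: 0.0458
t 46.07 p [0.5002 0.1974 0.1536] zdir 83.55 x [ 0.005  0.003 -1.   ] F [-0.6  0.8 -0.4] g 45.8 q [-49.6   6.6  27.2 104.7  -3.3  69.2  62.2] press [-78.5 403.5 153.6]
shift [-146.2   66.4  146.5] turn [0.0096 0.0034 0.0043]
strap (array([478.07873535, 199.40701294]), 136.6760711669922, 30.311038970947266, 173.33062744140625)
plane [-0.00299578  0.00124206] 0.015429558315682275
```

View pics/w23.png

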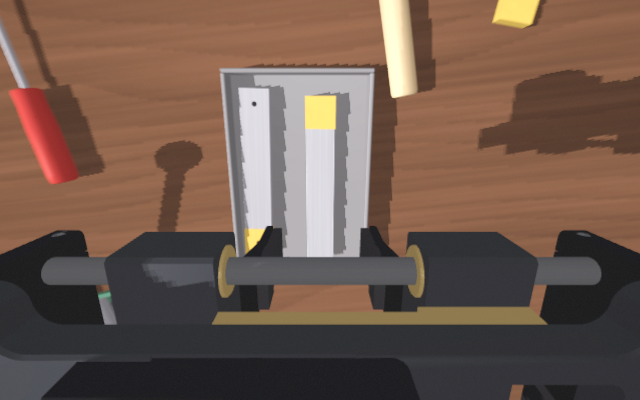

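```bash
python3 -m pendant '[[46,[-30,10,30],[0,0,0]],[46,[-60,25,70],[0,0,0]],[46,[-90,40,110],[0,0,0]],[46,[-100,50,150],[0,0,0]],[46,[-100,60,185],[0,0,0]],[46,[-100,60,200],[0,0,0]],[46,[-100,60,200],[0,0,0]],[46,[-100,60,200],[0,0,0]],[46,[-100,60,200],[0,0,0]]]'; python3 - <<'E'
from h import *
state(); knob('scene')
c=optics.read_camera("top");cv2.imwrite("pics/t24.png",c["image"])
P,rk=deproj(c); b=np.load("top0.npz")["image"]
for n,ctr in (("strap",(.4987-.002,.197-.002)),("finished",(.483,.129))):
    d=P[:,:2]-ctr; s=(P[:,2]>.012)&(P[:,2]<.023)&(abs(d@[.113,.9936])<.019)&(abs(d@[.9936,-.113])<.1); print(n,rect(P[s]),P[s,2].mean(),s.sum())
for l in ["hammer","screwdriver","wire_brush","jar","file","goggles"]:
    m=models.masks_of("top",l)[0]; ys,xs=np.nonzero(m["pixels"]); print(l,round(m["confidence"],2),xs.mean().round(),ys.mean().round())
E
```

```text
time_s: 46.87
tool_pos: [0.4617, 0.4013, 0.249]
tool_rot: [-162.9, 89.9, -79.4]
force: [1.2, -0.5, 0.2]
grip_width: 0.0464
t 46.87 p [0.4617 0.4013 0.249 ] zdir 83.53 x [ 0.    -0.001 -1.   ] F [ 1.2 -0.5  0.2] g 46.4 q [-60.2  13.   20.   86.3  -4.4  81.5  43.5] press [-87.6 610.8 249. ]
scene knob press [-152.4  -70.   260.3] n 69 rel tool [ -10.4 -110.3 -674.3] ang -0.005
strap (array([497.99932861, 195.42875671]), 180.3013916015625, 31.952890396118164, 173.34437561035156) 0.01620819317624077 511
finished (array([483.00842285, 129.4964447 ]), 179.9442901611328, 30.917654037475586, 171.8673553466797) 0.016410155085489545 509
hammer 0.94 472.0 250.0
screwdriver 0.84 343.0 227.0
wire_brush 0.67 455.0 158.0
jar 0.95 288.0 121.0
file 0.74 230.0 269.0
goggles 0.89 233.0 125.0
```

View pics/t24.png

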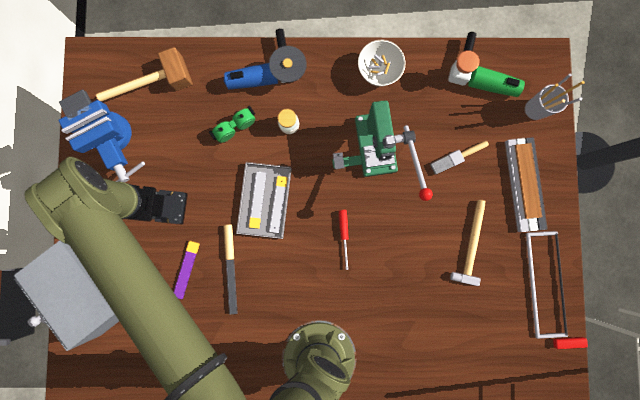

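The top view shows the strap flat in the tray at (257,202) beside the finished one at (280,205). The lever is up, with its knob at (426,194), and the bystanders are where they were. I'm handing it in.

```bash
python3 -c "
from cell import env
print(env.sign_off())"
```

```text
the job is handed in; nothing more can be done
None
```

Both ends of the strap went under the punch and the strap now lies flat in the tray beside the finished one. The job is handed in at about 47 s of the 72 s; no verdict was reported.

- **Marking:** I seated the painted end against stop and fence (5.7 N and 6.8 N on the tool) and pushed the lever to about 0.79 rad with 16.5 N. After turning the strap end for end with a regrasp on the bench, I seated the plain end the same way (4.2 N and 6.2 N) and pushed to about 0.795 rad with 21 N.
- **Last checks:**
  - The strap is level and released in the tray, about 20 mm to the free side of its centre.
  - The finished strap is within 1 mm of where it started.
  - The lever is up (about 0 rad), nothing touches the robot, and the bystanders look unmoved in the top view.
- **What disagreed:**
  - The given fingertip reach (17 mm ahead of the TCP) did not fit. The wrist camera showed the tips about 11 mm behind it. The first two grasp tries closed above the strap without moving it, and I worked with the measured value after that.
  - The top and scene cameras differed by 3–5 mm, so I seated the strap by contact force and the wrist camera.
  - I did not see a mark on the strap in the pictures, so the marking rests on the lever angle and push force.

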